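Set the edge-guide roller by gauge and stock the slat ramp

TASK

Get the edge guide ready for the next run of slats: turn the eccentric bolt by its lever until the gap between roller and fence is 32 mm, then prove it by sliding the gauge along the plate from the infeed end, flat side along the fence, so that its 30 mm nose goes through between roller and fence until the shoulder comes up to the roller, without forcing it. Leave the gap so, put the gauge back lengthwise on its narrow rest, and lay every slat there is across both rails of the sloped ramp, side by side and not stacked. Do not disturb the spool, jar and tack tin.

Things in the scene. Friction and masses are not known exactly. Their poses are not given: they have to be found in the camera images.
- guide: edge guide fixed to the bench: dark steel plate with a fence on its far (+x) side and a white roller on an eccentric bolt on its near (-x) side. Work is fed between them towards -y, so the infeed end is +y. Origin at the plate's underside, at the guide's middle; plate spans x -100 to +60, y -105 to +120, z 0 to 12 mm.
- fence: aluminium fence bar on the guide plate, fixed, parallel to the guide's y; its x place differs by some mm between starts. Origin on the plate's top at the foot of its working face, at the guide's middle: the face is x = 0 of this frame and looks to -x, to the roller. The bar fills x 0 to 20, y -95 to +115, z 0 to 30 mm.
- cam (a joint): angle a of the eccentric bolt, rad, -1.25 to 1.25, positive anticlockwise from above; friction (0.4 N m) holds it. In the guide's frame, roller axis = pivot + 10 mm (sin a, -cos a): growing a closes the gap. Gap = distance along the fence's x from roller axis to fence face, less the roller's radius 25 mm. Starts too wide.
- pivot (a point): point on the eccentric bolt's upright axis, at the top of the guide plate; does not move when turned.
- roller_axis (a point): point on the roller's own upright axis, at the top of the guide plate. The white roller (radius 25 mm, spins freely) stands 3 to 31 mm above the plate.
- lever_knob (a point): middle of the black upright round knob (diameter 20 mm, 42 to 87 mm above the plate) on the end of the bolt's lever, 75 mm from the bolt's axis. At angle a the lever points to (-cos a, -sin a) in the guide's frame; it is 20 mm wide, 32 to 42 mm above the plate. Pinch the knob from above and lead it round, or push it (about 6 N).
- gauge: aluminium stepped gauge, 28 mm high, about 250 g, origin at the underside. Nose x -15 to +15, y -60 to 0 mm, pointing to -y; shoulder block x -20 to +15, y 0 to +50. The +x side is one flat face, to run along the fence; the step is on -x. Handle: square steel stem 22 x 22 mm, z 28 to 73, centred at x 0, y -5, sides along x and y.
- gauge_nose (a point): middle of the tip of the gauge's nose, at its underside (60 mm along -y from the gauge's origin).
- rest: the gauge's rest: a narrow raised wooden block fixed to the bench, top 45 (x) x 130 (y) mm at 30 mm above the bench. Origin under its centre. The gauge lies along it (y along y), its origin over the middle of the block.
- deck: sloped ramp, fixed: two wooden rails 14 mm wide, 240 long, along x at y -35 and +35 mm, open between. Origin amid the rails, in the plane of their tops, 62 mm above the bench; z square to the slope. Tilted 0.18 rad, low at -x (towards the robot, 41 mm), with a lip 12 mm high at x -128 to -120; high at +x (83 mm). Slats lie along its y, side by side; friction holds them.
- slat0: dark hardwood slat, 120 (x) x 28 (y) x 24 (z) mm, about 70 g; origin at the centre of its underside, x along its length. Three or four slats are present, lying flat on the bench at the start.
- slat0_mid (a point): centre of that slat.
- slat1: dark hardwood slat, 120 (x) x 28 (y) x 24 (z) mm, about 70 g; origin at the centre of its underside, x along its length. Three or four slats are present, lying flat on the bench at the start.
- slat1_mid (a point): centre of that slat.
- slat2: dark hardwood slat, 120 (x) x 28 (y) x 24 (z) mm, about 70 g; origin at the centre of its underside, x along its length. Three or four slats are present, lying flat on the bench at the start.
- slat2_mid (a point): centre of that slat.
- slat3: dark hardwood slat, 120 (x) x 28 (y) x 24 (z) mm, about 70 g; origin at the centre of its underside, x along its length. Three or four slats are present, lying flat on the bench at the start.
- slat3_mid (a point): centre of that slat.
- spool: grey thread spool, 64 mm wide, 72 mm high, upright; bystander. Origin at its underside (as it stands or lies).
- jar: closed jar, 60 mm wide, 75 mm high; bystander. Origin at its underside (as it stands or lies).
- tin: flat round tack tin, 80 mm wide, 30 mm high; bystander. Origin at its underside (as it stands or lies).
Mind the look-alikes: they are no part of the job. What is shaped like the slat2 but yellow is not meant.

How it is judged (in metres and radians):
On the way, in this order (a step that is already met when the one before it is completed fails the run):
1. with the gap set (30.3 to 33.7 mm), the gauge lies on the plate along the fence, its nose entering between fence and roller (nose tip from 35 mm before to 30 mm past the guide's middle) (x of roller_axis in the frame of fence between -0.0587 and -0.0553 m and x of gauge_nose in the frame of fence between -0.0215 and -0.0125 m and z of gauge in the frame of fence between -0.004 and 0.005 m and angle between the y axis of gauge and the y axis of fence, either way round below 0.12 rad and y of gauge_nose in the frame of fence between -0.03 and 0.035 m), for 0.1 s.
2. with the gap still set, the gauge has slid on through: its nose tip is more than 45 mm past the guide's middle, the shoulder close to the roller (x of roller_axis in the frame of fence between -0.0587 and -0.0553 m and x of gauge_nose in the frame of fence between -0.0215 and -0.0125 m and z of gauge in the frame of fence between -0.004 and 0.005 m and angle between the y axis of gauge and the y axis of fence, either way round below 0.12 rad and y of gauge_nose in the frame of fence below -0.045 m), for 0.1 s.
At the end, for the whole second after the job is handed in: Gap 30.3 to 33.7 mm; gauge upright and lengthwise on its rest (18 mm across, 30 mm along, 0.3 rad); every slat present lies directly on both rails of the ramp, across them (middle within 22 mm of the midline, 0.25 rad, between the ends); all at rest (x of roller_axis in the frame of fence between -0.0587 and -0.0553 m and x of gauge in the frame of rest between -0.018 and 0.018 m and y of gauge in the frame of rest between -0.03 and 0.03 m and z of gauge in the frame of rest between 0.026 and 0.035 m and angle between gauge's own z axis and vertical below 0.1 rad and angle between the y axis of gauge and the y axis of rest, either way round below 0.3 rad and linear speed of each of gauge, slat0, slat1, slat2, slat3 below 0.02 m/s and x of slat0_mid in the frame of deck between -0.115 and 0.115 m and y of slat0_mid in the frame of deck between -0.022 and 0.022 m and z of slat0_mid in the frame of deck between 0.008 and 0.018 m and angle between the x axis of each of slat0, slat1, slat2, slat3 and the y axis of deck, either way round below 0.25 rad and x of slat1_mid in the frame of deck between -0.115 and 0.115 m and y of slat1_mid in the frame of deck between -0.022 and 0.022 m and z of slat1_mid in the frame of deck between 0.008 and 0.018 m and x of slat2_mid in the frame of deck between -0.115 and 0.115 m and y of slat2_mid in the frame of deck between -0.022 and 0.022 m and z of slat2_mid in the frame of deck between 0.008 and 0.018 m and x of slat3_mid in the frame of deck between -0.115 and 0.115 m and y of slat3_mid in the frame of deck between -0.022 and 0.022 m and z of slat3_mid in the frame of deck between 0.008 and 0.018 m); the robot touches nothing.
It fails at once if a bystander (spool, jar or tack tin) is moved by more than 30 mm (distance of any of spool, jar, tin from where it was at the start of the episode above 0.03 m).
It fails at once if the gauge is forced against the fence with more than 40 N (contact force between fence and gauge above 40 N).
Of slat0, slat1, slat2, slat3 only 3 to 4 are there at a start; the rules pass over those that are not, and their reading is None.
At some moment in a run one of slat0, slat1, slat2, slat3 may be knocked a few centimetres aside while the robot is not near it.
Once in a run the grip may slacken for a moment while it holds something.
It also fails if it takes over 210 s, if anything falls off the work surface, if the arm or the gripper's body presses on something with over 40 N, if the wrist force passes 120 N, or if a joint passes its speed limit or range.

ROBOT

A 6-joint arm with a two-finger parallel gripper is mounted at the origin on the work surface. World frame = base frame: x ahead of the robot, y to its left, z up, the work surface at z = 0. Lengths are in mm, angles in rad, forces in N, time in s.
With the tool pointing down it reaches from about 275 to 1000 mm from the base axis. Payload 8.4 kg.
Tool frame: the origin (TCP) lies between the finger pads; the fingertips stand r.nose_length ahead of it and the grasp point (between the pads) lies 8 mm behind it (r.nose_length is the distance from the TCP to the fingertips, in mm); y points along the fingers, x is the direction in which the jaws open and shut, and the axes are right-handed (so a half turn about y gives the same grasp; the last joint's range is limited). The gripper opens to 85 mm and grips with 20 to 120 N. Pads are 22 mm wide; open, the fingers measure 114 mm over their backs; the gripper's body (76 mm by 85 mm) begins 54 mm behind the grasp point. The pads swing forward as they close: fully open they stand 13 mm farther back than shut.
Start: joints at [-1.228, 0.353, 1.633, -0, 1.155, -0.002], TCP at [211.254, -588.217, 242.281] pointing down, gripper open.
Joint ranges: [-2.63, 2.63], [-0.92, 2.1], [0.06, 2.66], [-1.3, 4.44], [0, 2.69], [-3.02, 3.02]. Speed limits (rad/s): [2.22, 2.22, 2.79, 3.14, 3.14, 3.14].

INTERFACE

Orientations are given as [roll, pitch, yaw] about the fixed x, y, z axes, in that order (R = Rz(yaw) Ry(pitch) Rx(roll)).
In Python, from rig import r, cams, order gives the robot as it stands. The module is installed in compiled form; this text tells all that it offers.
- The arm moves only by the shell command python3 -m crank 'ROWS' [FORCE]. ROWS is JSON, a list of rows, each a list of 7 numbers: the turn, a rotation vector about the tool's x, y, z in degrees, then the shift along the tool's x, y, z in cm, then the opening, from -1 (shut) to 1 (fully open). A call has exactly 10 rows; each row shifts and turns the pose as measured when the row begins, along the tool's axes as they then stand; what a row does not reach is not made up. A row lasts 1/12 s, in which the tool goes at most 41.7 mm and 7.16 degrees, less where a joint would pass 70% of its speed; a pose out of reach is approached as far as the arm can. A call with a gripper value outside its range is refused whole. The fingers move at their own pace and stop on an object; FORCE is the grip in N (left out, the last holds). Time passes only in rows, so rows that do not move let the fingers close, or fill a call up. It gives the time, the measured TCP pose, the force and the opening at its end, in the units of the state.
- r.sense(): the state, without advancing time (a new reading comes with each control period).
- cams.grab_frame(name): name is "scene" or "top" or "wrist"; returns the picture (480x640x3 uint8, blue, green, red); there is no depth.
- cams.camera_info(name): a dict with "intrinsics" (3x3 intrinsics, pixels), "k1" (the pictures are not rectified: a ray, as slopes to the right and down, at radius r is drawn at 1 + k1 r^2 times it, then the intrinsics apply), "view" (4x4, takes a point from world to camera coordinates); the wrist camera has in their place "hand_eye" (4x4, takes a point from camera to tool coordinates, whose origin is the TCP and whose axes are the tool frame's). Camera axes: x right, y up, looking along -z (the intrinsics and any distortion apply to the point x, -y, -z); pixel columns grow to the right and rows downward; lengths in mm; the calibration is good to about 2 mm. A picture is of the moment at which its call begins: read the wrist's pose just before it. camera_info takes no time and is no camera call.
- order.sign_off(): hands the job in, once; it reports no verdict.
The state is a dict: "clock": time; "qpos": joint angles; "qvel": joint speeds; "joint_efforts": joint torques, N m; "eef_pos": TCP position; "tcp_rot": TCP orientation; "contact_force": force on the tool from outside, world axes, zero at the start; "wrist_torque": the same for the moment, N m; "opening": opening from 0.0 (shut) to 1.0 (fully open).
Only numpy, scipy, OpenCV 4.12 (cv2) and the standard library are available. Lean on these libraries where they do the work, as an engineer would, in place of code of your own. Each camera call takes 0.05 s, during which the arm holds its last target.

## Working session

There is one attempt and no reset: what is moved stays moved. The work goes in short steps, Python scripts to look and compute and a shell command to move; the robot and the scene stay as the last step left them, time stands still between calls to the robot, and variables do not carry over. Pictures are saved under pics/ and viewed, and the job is handed in when it is done.

```bash
mkdir -p pics; ls; cat > h.py <<'E'
import numpy as np, cv2
from rig import r, cams, order
from scipy.spatial.transform import Rotation as R
E
python3 - <<'E'
from h import *
s=r.sense(); print(s, r.nose_length)
for n in ("scene","top","wrist"):
    im=cams.grab_frame(n); cv2.imwrite(f"pics/{n}0.png",im)
    print(n,cams.camera_info(n))
E
```

```text
pics
{'clock': 0.0, 'qpos': array([-1.22838243e+00,  3.53626432e-01,  1.63415194e+00, -9.70077586e-06,
        1.15519822e+00, -2.38452576e-03]), 'qvel': array([ 0.00026722, -0.0006748 , -0.00072645,  0.00106169,  0.00092641,
        0.0001771 ]), 'joint_efforts': array([ 1.89681530e-03, -6.05254769e+01, -3.42069376e+01,  1.71142447e-04,
        9.37520061e-03,  2.23854965e-05]), 'eef_pos': array([ 211.1030114 , -587.77013483,  241.5676149 ]), 'tcp_rot': array([-1.57080190e+00,  1.38396070e-03, -1.22599399e+00]), 'contact_force': array([ 0.93409378, -0.43064905,  0.60643861]), 'wrist_torque': array([0.05639757, 0.0241622 , 0.00717161]), 'opening': 0.9958419692073267} 11.0
scene {'intrinsics': array([[498.30916372,   0.        , 320.03177827],
       [  0.        , 498.30916372, 234.36935616],
       [  0.        ,   0.        ,   1.        ]]), 'k1': -0.08473321602457921, 'view': array([[ 5.27941940e-01,  8.49181018e-01,  1.29964231e-02,
        -3.19734598e+02],
       [-5.94636184e-01,  3.58677055e-01,  7.19554431e-01,
         2.65647869e+02],
       [ 6.06370445e-01, -3.87611105e
[... 543 characters left out ...]
24864130e-02,  9.95213288e-01,
        -1.41359791e+03],
       [ 0.00000000e+00,  0.00000000e+00,  0.00000000e+00,
         1.00000000e+00]])}
wrist {'intrinsics': array([[350.55444669,   0.        , 317.12311561],
       [  0.        , 350.55444669, 239.61057997],
       [  0.        ,   0.        ,   1.        ]]), 'k1': -0.0432585141325188, 'hand_eye': array([[ 9.99999987e-01,  1.60621083e-04, -5.47123322e-06,
        -2.30154310e-01],
       [-5.27804445e-05,  2.96066366e-01, -9.55167370e-01,
        -1.31557750e+02],
       [-1.51800170e-04,  9.55167358e-01,  2.96066370e-01,
         7.62470367e+01],
       [ 0.00000000e+00,  0.00000000e+00,  0.00000000e+00,
         1.00000000e+00]])}
```

View pics/scene0.png

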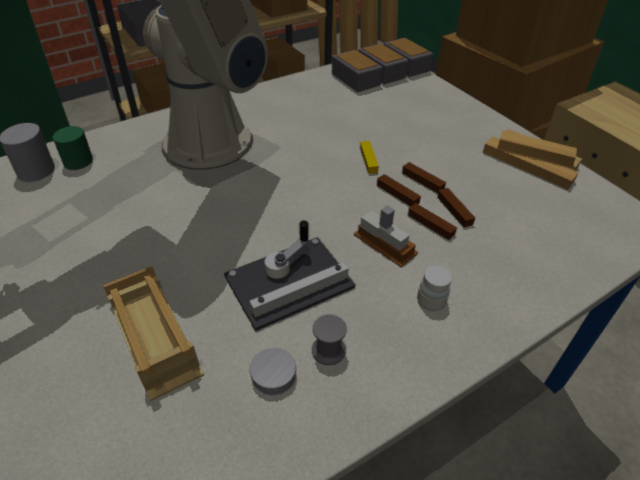

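View pics/top0.png

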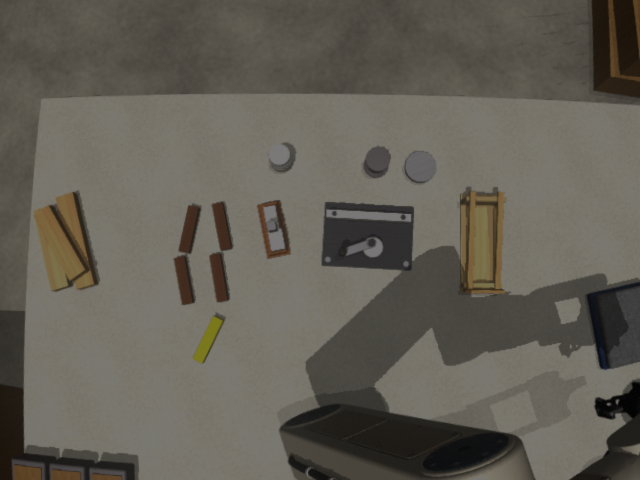

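View pics/wrist0.png

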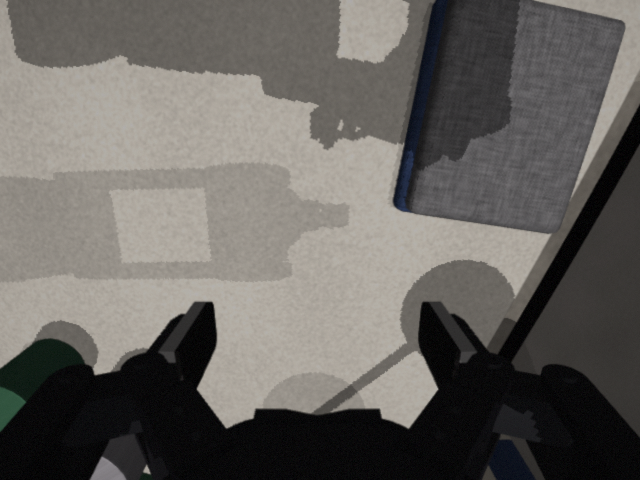

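Slat candidates (top view): dark red-brown bars at (221,225), (189,228), (219,277) and (184,280), which makes four real slats. The look-alikes are the yellow bar at (208,338) and the tan planks at (65,240). The gauge with its grey stem is on the orange rest at (272,229), the guide is at (368,236), and the ramp at (482,242). Bystanders: jar (281,156), spool (377,160), tin (420,166).

```bash
cat >> h.py <<'E'
def T_tool(s):
    T=np.eye(4); T[:3,:3]=R.from_euler('xyz',s['tcp_rot']).as_matrix(); T[:3,3]=s['eef_pos']; return T
def c2w(name,s=None):
    i=cams.camera_info(name)
    if name=='wrist': return T_tool(s)@i['hand_eye']
    return np.linalg.inv(i['view'])
def rays(name,px,s=None):
    i=cams.camera_info(name); px=np.array(px,float).reshape(-1,1,2)
    u=cv2.undistortPoints(px,i['intrinsics'],np.array([i['k1'],0,0,0])).reshape(-1,2)
    T=c2w(name,s); d=np.c_[u[:,0],-u[:,1],-np.ones(len(u))]@T[:3,:3].T
    return T[:3,3],d/np.linalg.norm(d,axis=1)[:,None]
def onz(name,px,z,s=None):
    o,d=rays(name,px,s); z=np.broadcast_to(z,len(d)); return o+d*((z-o[2])/d[:,2])[:,None]
def proj(name,P,s=None):
    i=cams.camera_info(name); V=np.linalg.inv(c2w(name,s)); P=np.array(P,float).reshape(-1,3)
    c=P@V[:3,:3].T+V[:3,3]; c=c*[1,-1,-1]
    return cv2.projectPoints(c.reshape(-1,1,3),np.zeros(3),np.zeros(3),i['intrinsics'],np.array([i['k1'],0,0,0]))[0].reshape(-1,2)
def tri(n1,p1,n2,p2):
    o1,d1=rays(n1,p1);o2,d2=rays(n2,p2);d1=d1[0];d2=d2[0]
    A=np.c_[d1,-d2]; t=np.linalg.lstsq(A,o2-o1,rcond=None)[0]
    a=o1+t[0]*d1;b=o2+t[1]*d2; return (a+b)/2,np.linalg.norm(a-b)
def rects(im,lo,hi,amin=80,roi=None):
    h=cv2.cvtColor(im,cv2.COLOR_BGR2HSV); m=cv2.inRange(h,np.array(lo),np.array(hi))
    if roi: z=np.zeros_like(m); x0,y0,x1,y1=roi; z[y0:y1,x0:x1]=m[y0:y1,x0:x1]; m=z
    cs=cv2.findContours(m,cv2.RETR_EXTERNAL,cv2.CHAIN_APPROX_NONE)[0]
    return [(c,cv2.minAreaRect(c),cv2.contourArea(c)) for c in cs if cv2.contourArea(c)>amin]
def st():
    s=r.sense(); print('t',round(s['clock'],2),'tcp',s['eef_pos'].round(1),'rpy',s['tcp_rot'].round(4),'F',s['contact_force'].round(1),'op',round(s['opening'],3)); return s
E
python3 - <<'E'
from h import *
t=cv2.imread('pics/top0.png'); s=cv2.imread('pics/scene0.png')
a=cv2.resize(t[185:300,165:525],None,fx=2.2,fy=2.2,interpolation=cv2.INTER_CUBIC)
cv2.imwrite('pics/topcrop.png',a)
cv2.imwrite('pics/tc1.png',cv2.resize(t[195:280,250:425],None,fx=4.5,fy=4.5,interpolation=cv2.INTER_CUBIC))
cv2.imwrite('pics/sc1.png',cv2.resize(s[190:330,210:430],None,fx=3.6,fy=3.6,interpolation=cv2.INTER_CUBIC))
h=cv2.cvtColor(t,cv2.COLOR_BGR2HSV)
for p in [(221,225),(189,228),(208,338),(272,210),(275,235),(264,225),(372,248),(345,247),(340,214),(370,225)]: print(p,h[p[1],p[0]])
for c,q,A in rects(t,(0,90,30),(12,255,130)):
    cnt=onz('top',[q[0]],24); box=onz('top',cv2.boxPoints(q),24)
    e=np.linalg.norm(np.diff(np.vstack([box,box[:1]]),axis=0),axis=1)
    print(np.round(q[0],1),A,cnt[0].round(1),e.round(0),q[2])
E
```

```text
(221, 225) [ 11 133  65]
(189, 228) [ 11 138  63]
(208, 338) [ 29 195 123]
(272, 210) [ 15   4 121]
(275, 235) [  0   4 122]
(264, 225) [ 12 154  96]
(372, 248) [ 15   5 110]
(345, 247) [15 13 38]
(340, 214) [  0   4 121]
(370, 225) [ 0 10 50]
[182.9 280. ] 427.5 [450.  404.6  24. ] [ 27. 117.  27. 118.] 80.21759033203125
[218.3 277.1] 441.0 [459.  314.6  24. ] [ 27. 117.  27. 118.] 80.53767395019531
[275.6 239.6] 146.5 [554.8 173.   24. ] [57. 82. 57. 82.] 78.2317123413086
[188.4 228.7] 432.5 [579.7 395.2  24. ] [118.  27. 118.  27.] 12.200468063354492
[221.1 225.7] 428.5 [588.1 311.5  24. ] [ 27. 118.  26. 118.] 78.95906829833984
[271.2 216.3] 123.5 [613.3 185.6  24. ] [58. 72. 58. 72.] 77.00537872314453
```

View pics/tc1.png

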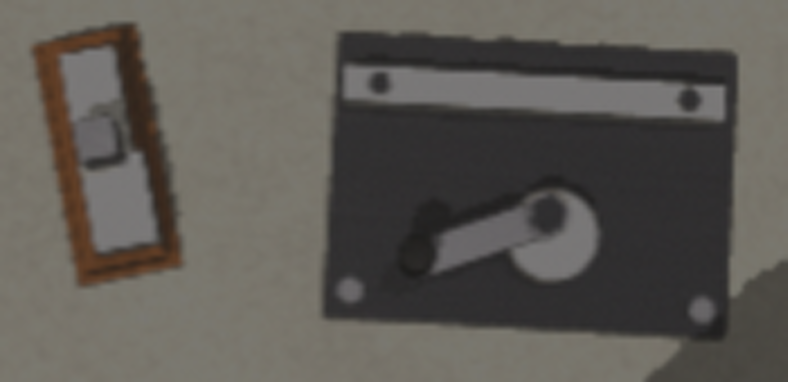

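View pics/sc1.png

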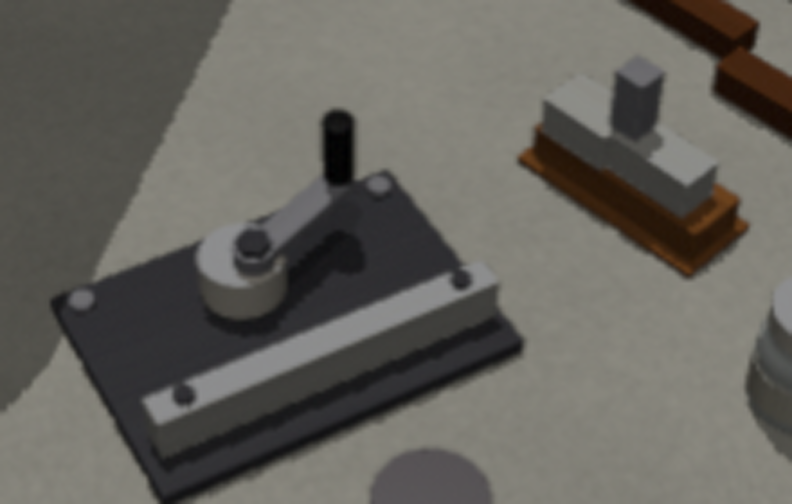

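```bash
python3 - <<'E'
from h import *
f=lambda L: np.array(L)/4.5+[250-.4,195-.4]
pc=onz('top',f([(337,32),(737,53),(722,340),(322,317)]),12); print('plate',pc.round(1))
fe=onz('top',f([(345,98),(724,121)]),42); print('fence',fe.round(1), np.degrees(np.arctan2(*(fe[0]-fe[1])[:2])))
print('ang plate', np.degrees(np.arctan2(*(pc[0]-pc[1])[:2])),np.degrees(np.arctan2(*(pc[3]-pc[2])[:2])))
print('roller',onz('top',f([(553,235)]),43).round(1),'knob',onz('top',f([(417,252)]),99).round(1), 'bolt', onz('top',f([(548,214)]),60).round(1))
rc=onz('top',f([(48,41),(135,25),(182,265),(80,285)]),5); print('restbase',rc.round(1))
print('gauge corners',onz('top',f([(60,55),(113,46),(157,243),(97,252)]),58).round(1),'stem',onz('top',f([(98,140)]),103).round(1))
print('deck', onz('top',[(462,196),(504,196),(462,292),(505,292)],[80,80,41,41]).round(1))
print('by',onz('top',[(281,156),(377,160),(420,166)],[75,72,30]).round(1))
print(np.array(tri('top',f([(98,140)])[0],'scene',(638/3.6+210,72/3.6+190))[0]).round(1))
E
```

```text
plate [[ 653.7   53.    12. ]
 [ 644.9 -171.3   12. ]
 [ 484.  -163.    12. ]
 [ 493.8   58.9   12. ]]
fence [[ 612.2   47.5   42. ]
 [ 602.3 -160.    42. ]] 2.7088938824353206
ang plate 2.2352790712632506 2.529703162550609
roller [[538.4 -66.7  43. ]] knob [[523.6   7.8  99. ]] bolt [[548.2 -62.8  60. ]]
restbase [[647.9 216.4   5. ]
 [657.6 167.3   5. ]
 [522.1 137.8   5. ]
 [510.1 194.7   5. ]]
gauge corners [[631.7 202.6  58. ]
 [636.9 173.8  58. ]
 [529.8 147.4  58. ]
 [524.5 179.8  58. ]] stem [[579.8 175.7 103. ]]
deck [[ 661.4 -280.8   80. ]
 [ 663.5 -385.    80. ]
 [ 430.5 -287.7   41. ]
 [ 431.2 -395.7   41. ]]
by [[ 755.2  159.8   75. ]
 [ 748.5  -74.7   72. ]
 [ 745.1 -186.1   30. ]]
[582.  178.2  94.3]
```

```bash
cat >> h.py <<'E'
def go(xyz,yaw=0.0,s=None):
    "prints shift in present tool axes (cm) and rotvec (deg) to reach tool-down pose"
    s=s or r.sense(); T=T_tool(s)
    Rt=R.from_euler('xyz',[-np.pi/2,0,yaw]).as_matrix()
    d=(np.array(xyz)-T[:3,3]); sh=T[:3,:3].T@d/10; rv=R.from_matrix(T[:3,:3].T@Rt).as_rotvec(degrees=True)
    sh2=Rt.T@d/10
    print('shift now-axes cm',sh.round(2),'rot deg',rv.round(2),'| shift after-rot axes',sh2.round(2))
E
python3 -c "
from h import *
st(); go((500,-60,330),0)"
```

```text
t 0.15 tcp [ 211.1 -587.9  241.7] rpy [-1.5708e+00  1.1000e-03 -1.2260e+00] F [-0.4 -0.4  0.3] op 1.0
shift now-axes cm [-39.93  -8.78  45.03] rot deg [-4.000e-02 -7.025e+01 -6.000e-02] | shift after-rot axes [28.89 -8.83 52.79]
```

```bash
python3 -m crank '[[0,-7,0,0,-0.9,0,1],[0,-7,0,0,-0.9,0,1],[0,-7,0,0,-0.9,0,1],[0,-7,0,0,-0.9,0,1],[0,-7,0,0,-0.9,0,1],[0,-7,0,0,-0.9,0,1],[0,-7,0,0,-0.9,0,1],[0,-7,0,0,-0.9,0,1],[0,-7,0,0,-0.9,0,1],[0,-7,0,0,-0.9,0,1]]' 30
python3 -m crank '[[0,0,0,1.9,0,3.5,1],[0,0,0,1.9,0,3.5,1],[0,0,0,1.9,0,3.5,1],[0,0,0,1.9,0,3.5,1],[0,0,0,1.9,0,3.5,1],[0,0,0,1.9,0,3.5,1],[0,0,0,1.9,0,3.5,1],[0,0,0,1.9,0,3.5,1],[0,0,0,1.9,0,3.5,1],[0,0,0,1.9,0,3.5,1]]'
python3 -c "
from h import *
st(); go((500,-60,330),0)"
```

```text
clock: 0.98
eef_pos: [210.1, -585.0, 329.4]
tcp_rot: [-1.559, 0.004, 0.023]
contact_force: [0.4, -0.2, 0.0]
opening: 1.0
clock: 1.82
eef_pos: [390.8, -221.0, 331.4]
tcp_rot: [-1.562, 0.004, 0.023]
contact_force: [0.6, -0.8, 0.1]
opening: 1.0
t 1.82 tcp [ 390.8 -221.   331.4] rpy [-1.5625  0.004   0.0234] F [ 0.6 -0.8  0.1] op 1.0
shift now-axes cm [11.29  0.22 15.84] rot deg [-0.47  1.34 -0.24] | shift after-rot axes [10.92  0.14 16.1 ]
```

```bash
python3 -m crank '[[-0.47,1.34,-0.24,2.2,0,3.2,1],[0,0,0,2.2,0,3.2,1],[0,0,0,2.2,0,3.2,1],[0,0,0,2.2,0,3.2,1],[0,0,0,2.1,0,3.2,1],[0,0,0,0,0,0,1],[0,0,0,0,0,0,1],[0,0,0,0,0,0,1],[0,0,0,0,0,0,1],[0,0,0,0,0,0,1]]'
python3 - <<'E'
from h import *
import json
s=st(); im=cams.grab_frame('wrist'); cv2.imwrite('pics/w1.png',im)
np.save('s1.npy',np.r_[s['eef_pos'],s['tcp_rot']])
E
```

```text
clock: 2.65
eef_pos: [503.0, -44.4, 331.0]
tcp_rot: [-1.57, -0.001, 0.006]
contact_force: [-0.3, -0.9, 0.5]
opening: 1.001
t 2.65 tcp [503.  -44.4 331. ] rpy [-1.5698e+00 -7.0000e-04  6.2000e-03] F [-0.3 -0.9  0.5] op 1.001
```

View pics/w1.png

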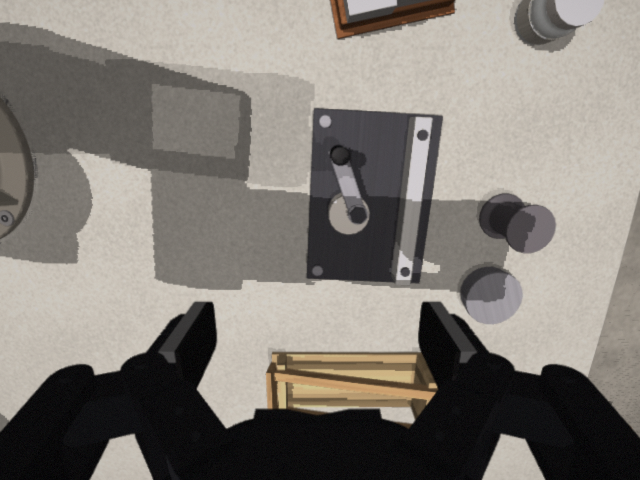

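```bash
python3 - <<'E'
from h import *
im=cv2.imread('pics/w1.png')
a=cv2.resize(im[100:290,300:450],None,fx=4,fy=4,interpolation=cv2.INTER_CUBIC)
a=cv2.convertScaleAbs(a,alpha=1.2,beta=20)
cv2.imwrite('pics/w1c.png',a[:600])
E
```

```text
(no output)
```

View pics/w1c.png

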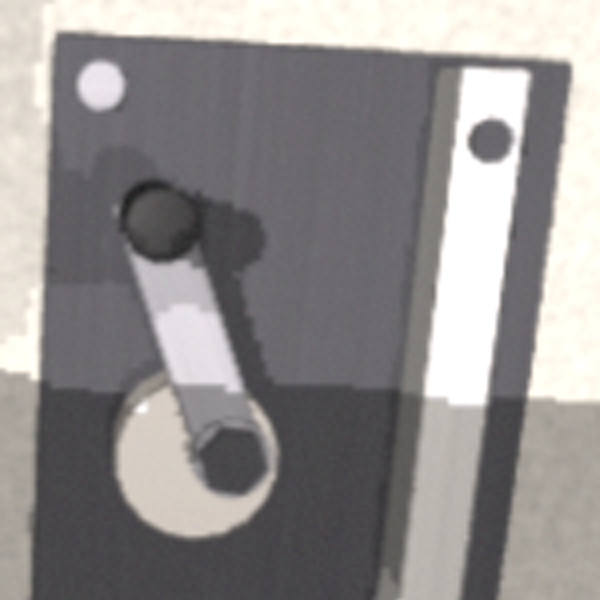

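```bash
cat > g.py <<'E'
from h import *
def setup(p): 
    v=np.load(p); return dict(eef_pos=v[:3],tcp_rot=v[3:])
E
python3 - <<'E'
from g import *
s=setup('s1.npy'); f=lambda L: (np.array(L,float)-1.5)/4+[300,100]
k=onz('wrist',f([(164,220)]),99,s); ro=onz('wrist',f([(197,457),(115,457),(280,457)]),43,s)
ft=onz('wrist',f([(460,70),(403,600)]),42,s); fb=onz('wrist',f([(437,68),(378,590)]),12,s)
print(k,ro); print(ft,fb)
for F in (ft,fb):
    u=(F[0]-F[1])[:2];u/=np.linalg.norm(u); n=np.array([u[1],-u[0]]); print('yaw deg',-np.degrees(np.arctan2(u[0],u[1])),'dist face-roller',(F[0][:2]-ro[0][:2])@n, 'knob',(F[0][:2]-k[0][:2])@n)
print(onz('wrist',f([(236,458)]),60,s))
pl=onz('wrist',f([(56,33),(570,64)]),12,s);print(pl)
E
```

```text
[[527.16316562   9.35644223  99.        ]] [[542.77641175 -64.90719844  43.        ]
 [517.64351772 -65.06437899  43.        ]
 [568.25271032 -64.73808107  43.        ]]
[[ 614.58719985   48.67538709   42.        ]
 [ 609.89725383 -111.16111177   42.        ]] [[ 615.42485717   50.38518178   12.        ]
 [ 608.72340727 -117.79781899   12.        ]]
yaw deg -1.6806989475823522 dist face-roller 68.44857174433511 knob 86.23321822728184
yaw deg -2.2818107583763414 dist face-roller 68.00052321852569 knob 86.55816534541465
[[552.65539997 -61.22777803  60.        ]]
[[498.88883167  59.36843682  12.        ]
 [656.35721358  52.18084738  12.        ]]
```

```bash
python3 -c "
from h import *
go((526,9,140),0)"
```

```text
shift now-axes cm [ 2.32 19.1   5.33] rot deg [-0.05  0.33  0.04] | shift after-rot axes [ 2.31 19.1   5.36]
```

```bash
python3 -m crank '[[0,0.3,0,0.4,3,0.9,1],[0,0,0,0.4,3,0.9,1],[0,0,0,0.4,3,0.9,1],[0,0,0,0.4,3,0.9,1],[0,0,0,0.4,3,0.9,1],[0,0,0,0.3,3,0.8,1],[0,0,0,0,1,0,1],[0,0,0,0,0,0,1],[0,0,0,0,0,0,1],[0,0,0,0,0,0,1]]'
python3 -c "
from h import *
s=st(); go((526,9,77),0); np.save('s2.npy',np.r_[s['eef_pos'],s['tcp_rot']]); cv2.imwrite('pics/w2.png',cams.grab_frame('wrist'))"
```

```text
clock: 3.53
eef_pos: [528.4, -1.0, 140.0]
tcp_rot: [-1.573, -0.011, -0.016]
contact_force: [-0.2, -1.4, 0.3]
opening: 0.996
t 3.53 tcp [528.4  -1.  140. ] rpy [-1.5727 -0.0106 -0.0156] F [-0.2 -1.4  0.3] op 0.996
shift now-axes cm [-0.32  6.3   1.01] rot deg [ 0.12 -0.89  0.61] | shift after-rot axes [-0.24  6.3   1.  ]
```

View pics/w2.png

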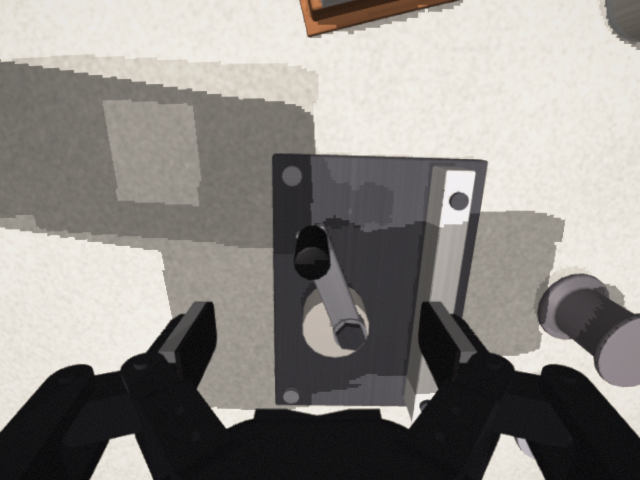

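```bash
python3 -c "
from g import *
s=setup('s2.npy'); k=onz('wrist',[(311,264)],99,s)[0]; print(k); print(proj('wrist',[k,[k[0],k[1],60]],s)); go((k[0],k[1],77),0)"
```

```text
[526.22676727   8.05313036  99.        ]
[[311.         264.        ]
 [311.36530505 241.5472481 ]]
shift now-axes cm [-0.34  6.34  0.92] rot deg [ 0.12 -0.9   0.67] | shift after-rot axes [-0.25  6.35  0.91]
```

```bash
python3 -m crank '[[0.1,-0.9,0.6,-0.3,0,0.9,1],[0,0,0,0,1.5,0,1],[0,0,0,0,1.5,0,1],[0,0,0,0,1.5,0,1],[0,0,0,0,1.5,0,1],[0,0,0,0,0.3,0,1],[0,0,0,0,0,0,1],[0,0,0,0,0,0,1],[0,0,0,0,0,0,1],[0,0,0,0,0,0,1]]' 25
python3 -c "
from g import *
st(); go((526.2,8,77),0)"
```

```text
clock: 4.42
eef_pos: [534.4, 10.0, 89.7]
tcp_rot: [-1.57, -0.021, 0.004]
contact_force: [-0.1, -0.9, -0.5]
opening: 1.0
t 4.42 tcp [534.4  10.   89.7] rpy [-1.5697 -0.0207  0.0036] F [-0.1 -0.9 -0.5] op 1.0
shift now-axes cm [-0.85  1.25 -0.2 ] rot deg [-0.07  0.21  1.19] | shift after-rot axes [-0.82  1.27 -0.2 ]
```

```bash
python3 -m crank '[[0,0,1.2,-0.6,1,-0.2,1],[0,0,0,-0.1,0.2,0,1],[0,0,0,0,0,0,1],[0,0,0,0,0,0,-1],[0,0,0,0,0,0,-1],[0,0,0,0,0,0,-1],[0,0,0,0,0,0,-1],[0,0,0,0,0,0,-1],[0,0,0,0,0,0,-1],[0,0,0,0,0,0,-1]]' 25
python3 -c "
from g import *
st(); go((526.2,8,77),0)"
```

```text
clock: 5.25
eef_pos: [527.4, 7.8, 78.1]
tcp_rot: [-1.569, 0.001, 0.003]
contact_force: [0.4, -0.5, -1.7]
opening: 0.228
t 5.25 tcp [527.4   7.8  78.1] rpy [-1.5694e+00  1.1000e-03  3.2000e-03] F [ 0.4 -0.5 -1.7] op 0.228
shift now-axes cm [-0.12  0.11  0.02] rot deg [-0.08  0.18 -0.06] | shift after-rot axes [-0.12  0.11  0.02]
```

```bash
python3 -c "
from g import *
y=np.radians(-2.3); Rg=np.array([[np.cos(y),-np.sin(y)],[np.sin(y),np.cos(y)]])
a=np.linspace(-1.196,0.2,15); k=np.c_[-75*np.cos(a),-75*np.sin(a)]@Rg.T
print((np.diff(k,axis=0)/10).round(2).tolist()); print(k+[527.4,7.8]-k[0])"
```

```text
[[-0.69, -0.28], [-0.66, -0.35], [-0.62, -0.41], [-0.58, -0.47], [-0.53, -0.53], [-0.47, -0.58], [-0.41, -0.62], [-0.35, -0.66], [-0.28, -0.69], [-0.21, -0.72], [-0.14, -0.73], [-0.07, -0.74], [0.01, -0.75], [0.08, -0.74]]
[[527.4          7.8       ]
 [520.47037054   4.99590658]
 [513.85430802   1.51590353]
 [507.61754108  -2.60543636]
 [501.82203014  -7.3271688 ]
 [496.52535187 -12.60238479]
 [491.7801272  -18.37867661]
 [487.63349853 -24.59865853]
 [484.12666139 -31.20053688]
 [481.29445516 -38.11872394]
 [479.16501696 -45.28448959]
 [477.75950214 -52.62664407]
 [477.09187406 -60.07224527]
 [477.16876541 -67.54732334]
 [477.98941231 -74.9776156 ]]
```

```bash
python3 -m crank '[[0,0,0,-0.69,0,-0.28,-1],[0,0,0,-0.66,0,-0.35,-1],[0,0,0,-0.62,0,-0.41,-1],[0,0,0,-0.58,0,-0.47,-1],[0,0,0,-0.53,0,-0.53,-1],[0,0,0,-0.47,0,-0.58,-1],[0,0,0,0,0,0,-1],[0,0,0,0,0,0,-1],[0,0,0,0,0,0,-1],[0,0,0,0,0,0,-1]]' 40
python3 -c "
from g import *
st(); go((491.8,-18.4,77),0)"
```

```text
clock: 6.08
eef_pos: [499.2, -13.3, 78.3]
tcp_rot: [-1.562, -0.017, 0.005]
contact_force: [-1.1, 0.5, -0.2]
opening: 0.224
t 6.08 tcp [499.2 -13.3  78.3] rpy [-1.5617 -0.0172  0.0046] F [-1.1  0.5 -0.2] op 0.224
shift now-axes cm [-0.75  0.11 -0.51] rot deg [-0.52  0.27  0.98] | shift after-rot axes [-0.74  0.13 -0.51]
```

```bash
python3 -m crank '[[0,0,1,-0.75,0.1,-0.5,-1],[0,0,0,-0.41,0,-0.62,-1],[0,0,0,-0.35,0,-0.66,-1],[0,0,0,-0.28,0,-0.69,-1],[0,0,0,-0.21,0,-0.72,-1],[0,0,0,-0.14,0,-0.73,-1],[0,0,0,0,0,0,-1],[0,0,0,0,0,0,-1],[0,0,0,0,0,0,-1],[0,0,0,0,0,0,-1]]' 40
python3 -c "
from g import *
s=st(); go((478,-75,77),0)
np.save('s3.npy',np.r_[s['eef_pos'],s['tcp_rot']]); cv2.imwrite('pics/w3.png',cams.grab_frame('wrist'))
t=cams.grab_frame('top');cv2.imwrite('pics/top3.png',t)
"
```

```text
clock: 6.92
eef_pos: [480.4, -47.3, 78.2]
tcp_rot: [-1.553, -0.003, 0.003]
contact_force: [-0.9, 0.1, 1.5]
opening: 0.223
t 6.92 tcp [480.4 -47.3  78.2] rpy [-1.553 -0.003  0.003] F [-0.9  0.1  1.5] op 0.223
shift now-axes cm [-0.25  0.07 -2.77] rot deg [-1.02  0.17  0.17] | shift after-rot axes [-0.24  0.12 -2.77]
```

View pics/w3.png

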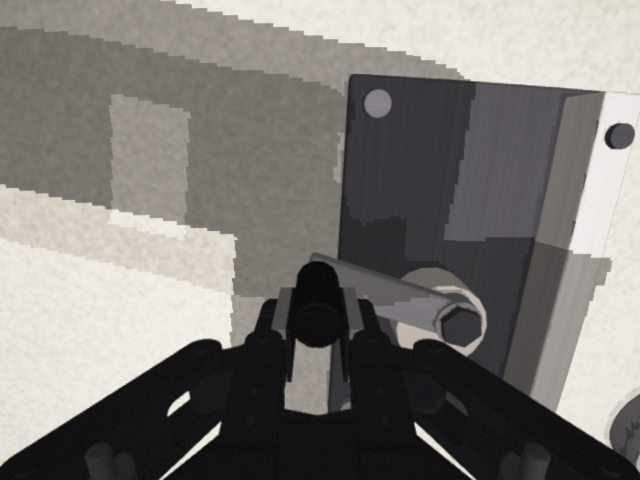

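```bash
python3 -m crank '[[-1,0,0,-0.15,0,-0.7,-1],[0,0,0,-0.08,0,-0.7,-1],[0,0,0,0,0,-0.7,-1],[0,0,0,0.05,0,-0.7,-1],[0,0,0,0,0,0,-1],[0,0,0,0,0,0,-1],[0,0,0,0,0,0,-1],[0,0,0,0,0,0,-1],[0,0,0,0,0,0,-1],[0,0,0,0,0,0,-1]]' 40
python3 -c "
from g import *
s=st(); go((478,-75,77),0)
np.save('s4.npy',np.r_[s['eef_pos'],s['tcp_rot']]); w=cams.grab_frame('wrist'); cv2.imwrite('pics/w4.png',w)
t=cams.grab_frame('top');cv2.imwrite('pics/top4.png',t)
b=cv2.resize(w[60:460,300:640],None,fx=1.5,fy=1.5,interpolation=cv2.INTER_CUBIC); cv2.imwrite('pics/w4c.png',b)
b=cv2.resize(t[195:280,315:425],None,fx=7,fy=7,interpolation=cv2.INTER_CUBIC); cv2.imwrite('pics/t4c.png',cv2.convertScaleAbs(b,alpha=1.6))
"
```

```text
clock: 7.85
eef_pos: [476.6, -71.1, 78.2]
tcp_rot: [-1.566, 0.002, 0.003]
contact_force: [-2.1, -1.8, 0.8]
opening: 0.216
t 7.85 tcp [476.6 -71.1  78.2] rpy [-1.5657  0.0021  0.0034] F [-2.1 -1.8  0.8] op 0.216
shift now-axes cm [ 0.14  0.12 -0.39] rot deg [-0.29  0.2  -0.12] | shift after-rot axes [ 0.14  0.12 -0.39]
```

View pics/w4c.png

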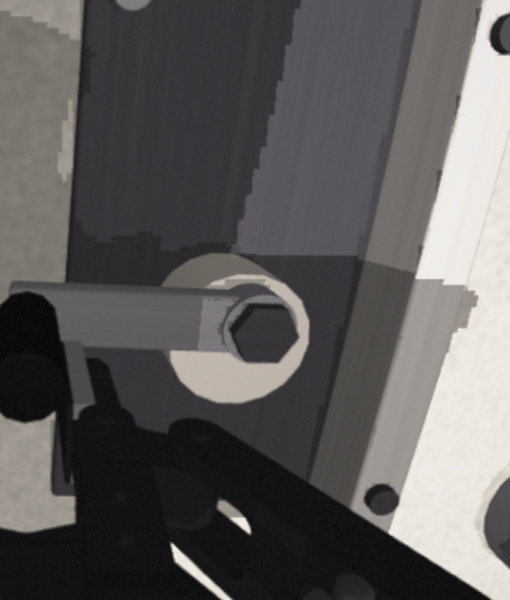

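View pics/t4c.png

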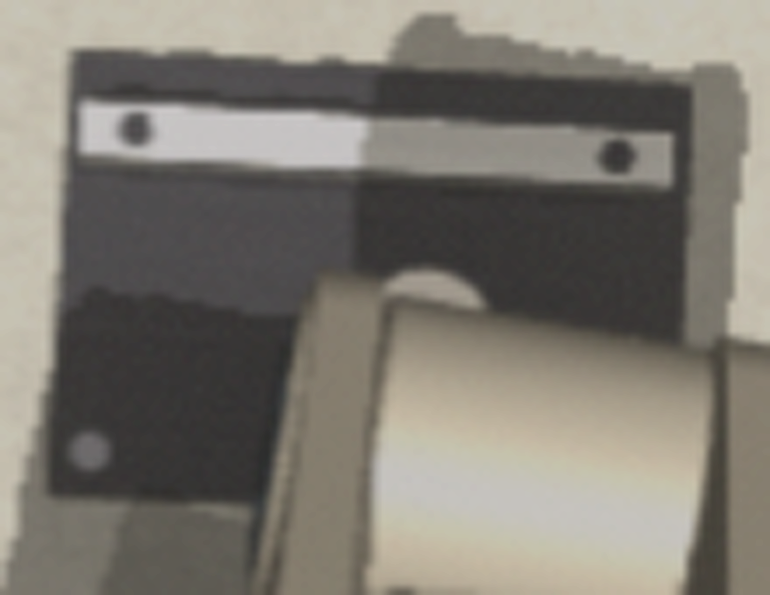

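```bash
python3 - <<'E'
from g import *
s=setup('s4.npy'); f=lambda L:(np.array(L,float)-.25)/1.5+[300,60]
rr=onz('wrist',f([(309,333),(236,403)]),43,s)
ft=onz('wrist',f([(484,0),(415,272),(355,498)]),42,s); fb=onz('wrist',f([(420,0),(361,262),(310,478)]),12,s)
print(rr.round(1),ft.round(1),fb.round(1))
y=np.radians(-2.2); gx=np.array([np.cos(y),np.sin(y)]); gy=np.array([-gx[1],gx[0]])
print('face gx',(ft[:,:2]@gx).round(1),(fb[:,:2]@gx).round(1),'roller right gx',rr[0][:2]@gx,'gap',(ft[:,:2]@gx).mean()-rr[0][:2]@gx,(fb[:,:2]@gx).mean()-rr[0][:2]@gx, 'roller y axis', rr[1][1]+25)
# TCP based a
P=np.array([527.4,7.8])
g=lambda L:(np.array(L)/7)+[315-.4,195-.4]
tf=onz('top',g([(80,157),(360,170),(672,187)]),42); tr=onz('top',g([(433,268)]),43)
y=np.radians(-2.4); gx=np.array([np.cos(y),np.sin(y)])
print('top gap',(tf[:,:2]@gx).round(1),(tf[:,:2]@gx).mean()-(tr[0][:2]@gx))
# circle fit
Q=np.array([[527.4,7.8],[499.2,-13.3],[480.4,-47.3],[476.6,-71.1]])
from scipy.optimize import least_squares
o=least_squares(lambda p:np.hypot(*(Q-p).T)-75,[552,-63]); print(o.x,o.fun)
for q in Q: 
    v=q-o.x; y=np.radians(-2.3); gx=np.array([np.cos(y),np.sin(y)]); gy=np.array([-gx[1],gx[0]]); print('a',np.arctan2(-v@gy,-v@gx))
E
```

```text
[[575.9 -69.4  43. ]
 [553.5 -97.   43. ]] [[ 614.7   38.6   42. ]
 [ 610.3  -47.2   42. ]
 [ 607.8 -141.1   42. ]] [[ 615.3   43.7   12. ]
 [ 610.6  -52.3   12. ]
 [ 607.3 -155.3   12. ]]
face gx [612.8 611.7 612.8] [613.2 612.1 612.8] roller right gx 578.1791476801648 gap 34.23358923396427 34.52673767066733 roller y axis -72.01934050577057
top gap [608.  608.8 609. ] 33.071299431301895
[552.60933005 -64.15760537] [ 1.24570343 -1.25006739 -0.84903099  1.32571715]
a -1.1936797527282932
a -0.7207874749324212
a -0.18920442966954082
a 0.13122593785768374
```

```bash
python3 -m crank '[[0,0,0,0.1,0,-0.7,-1],[0,0,0,0,0,-0.1,-1],[0,0,0,0,0,0,-1],[0,0,0,0,0,0,-1],[0,0,0,0,0,0,0.3],[0,0,0,0,0,0,0.3],[0,0,0,0,0,0,0.3],[0,0,0,0,0,0,0.3],[0,0,0,0,0,0,0.3],[0,0,0,0,0,0,0.3]]' 40
python3 -c "
from g import *
s=st(); go((530,-120,330),0)"
python3 -m crank '[[0,0,0,0,-1,0,0.5],[0,0,0,0,-2,0,1],[0,0,0,0,-3,0,1],[0,0,0,0,-4,0,1],[0,0,0,1,-4,-1,1],[0,0,0,1,-4,-1,1],[0,0,0,1,-3.5,-1,1],[0,0,0,1,-2,-1,1],[0,0,0,1,0,-1,1],[0,0,0,0,0,0,1]]'
python3 -c "
from g import *
s=st()
np.save('s5.npy',np.r_[s['eef_pos'],s['tcp_rot']]); w=cams.grab_frame('wrist'); cv2.imwrite('pics/w5.png',w)
t=cams.grab_frame('top');cv2.imwrite('pics/top5.png',t)
"
```

```text
clock: 8.78
eef_pos: [478.0, -77.7, 78.3]
tcp_rot: [-1.563, 0.002, 0.004]
contact_force: [-0.5, -0.0, -0.1]
opening: 0.648
t 8.78 tcp [478.  -77.7  78.3] rpy [-1.5634  0.0018  0.004 ] F [-0.5 -0.  -0.1] op 0.648
shift now-axes cm [  5.14 -25.21  -4.07] rot deg [-0.43  0.23 -0.1 ] | shift after-rot axes [  5.2  -25.17  -4.23]
clock: 9.62
eef_pos: [527.1, -130.1, 329.9]
tcp_rot: [-1.565, 0.002, 0.006]
contact_force: [-0.3, -0.0, -0.4]
opening: 0.999
t 9.62 tcp [ 527.1 -130.1  329.9] rpy [-1.5647  0.0018  0.0057] F [-0.3 -0.  -0.4] op 0.999
```

View pics/w5.png

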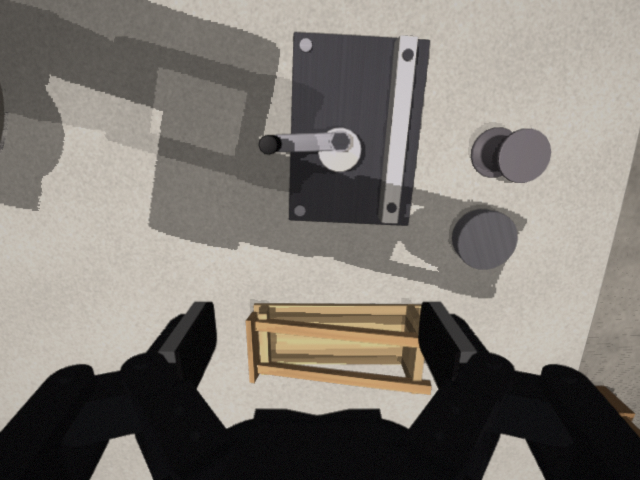

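```bash
python3 -c "
import cv2
w=cv2.imread('pics/w5.png')
b=cv2.resize(w[30:210,255:435],None,fx=3.3,fy=3.3,interpolation=cv2.INTER_CUBIC); cv2.imwrite('pics/w5c.png',b)
t=cv2.imread('pics/top5.png')
b=cv2.resize(t[195:280,315:425],None,fx=7,fy=7,interpolation=cv2.INTER_CUBIC); cv2.imwrite('pics/t5c.png',cv2.convertScaleAbs(b,alpha=1.6))
"
```

```text
(no output)
```

View pics/w5c.png

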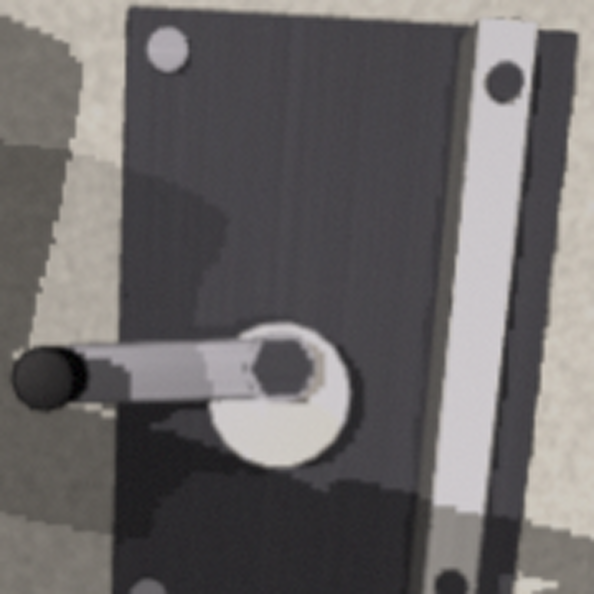

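View pics/t5c.png

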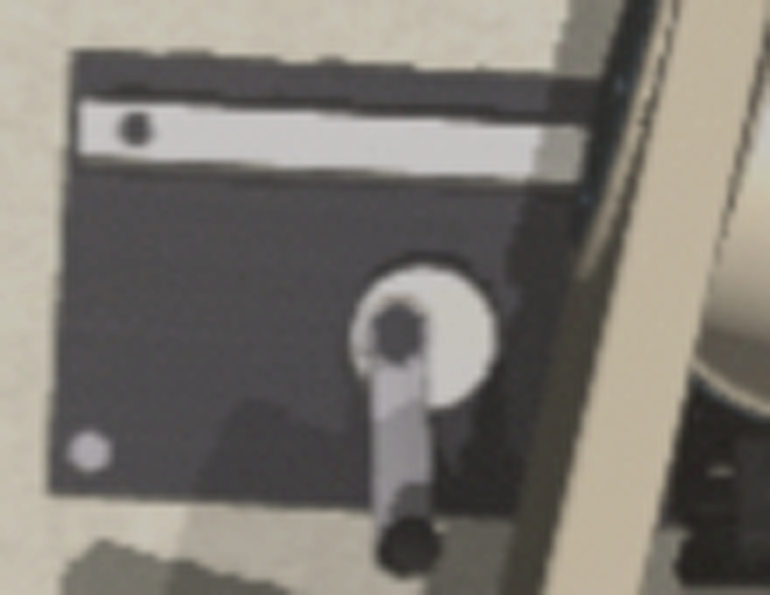

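```bash
cat > gap.py <<'E'
from g import *
from scipy.optimize import least_squares
def cross(p,lvl):
    # all subpixel crossings
    i=np.where((p[:-1]-lvl)*(p[1:]-lvl)<0)[0]; return i+(lvl-p[i])/(p[i+1]-p[i])
def fit(name,s,img,fence_seeds,rc,rpx,angs,span,z=(42,43),yaw=-2.3):
    g=cv2.cvtColor(img,cv2.COLOR_BGR2GRAY).astype(np.float32)
    samp=lambda P: cv2.remap(g,P[:,0].astype(np.float32)[None],P[:,1].astype(np.float32)[None],cv2.INTER_LINEAR)[0]
    a,b=map(np.array,fence_seeds); u=(b-a)/np.linalg.norm(b-a); n=np.array([u[1],-u[0]]); 
    pts=[]
    for t in np.linspace(0,np.linalg.norm(b-a),25):
        q=np.arange(-span,span+.01,.2); p=samp(a+u*t+n*q[:,None]); d=np.abs(np.gradient(p)); 
        k=np.argmax(d); w=slice(max(k-4,0),k+5); pts.append(a+u*t+n*np.sum(q[w]*d[w])/d[w].sum())
    F=onz(name,pts,z[0],s)
    rp=[]
    for th in np.radians(angs):
        dv=np.array([np.cos(th),np.sin(th)]); q=np.arange(rpx-4,rpx+4.01,.2); p=samp(np.array(rc)+dv*q[:,None]); d=np.abs(np.gradient(p)); k=np.argmax(d); w=slice(max(k-4,0),k+5)
        rp.append(np.array(rc)+dv*np.sum(q[w]*d[w])/d[w].sum())
    C=onz(name,rp,z[1],s)[:,:2]
    o=least_squares(lambda p:np.hypot(*(C-p[:2]).T)-p[2],[*C.mean(0),25],loss='soft_l1')
    l=np.polyfit(F[:,1],F[:,0],1); res=F[:,0]-np.polyval(l,F[:,1]); m=np.abs(res)<1.0; l=np.polyfit(F[m,1],F[m,0],1)
    dist=(np.polyval(l,o.x[1])-o.x[0])/np.hypot(1,l[0])
    print(name,'fence yaw',-np.degrees(np.arctan(l[0])),'n',m.sum(),'std',res[m].std().round(2),'roller',o.x.round(2),'axis-face',dist.round(2),'GAP(R=25)',(dist-25).round(2),'GAP(fit R)',(dist-o.x[2]).round(2),'face x at y=-60: %.1f'%np.polyval(l,-60))
E
python3 - <<'E'
from gap import *
s=setup('s5.npy'); w=cv2.imread('pics/w5.png'); t=cv2.imread('pics/top5.png')
f=lambda L:np.array(L)/3.3+[255-.35,30-.35]
fit('wrist',s,w,f([(477,60),(434,520)]),f((280,394)),71/3.3,np.arange(-60,130,6),3)
g=lambda L:np.array(L)/7+[315-.43,195-.43]
fit('top',None,t,g([(100,158),(520,179)]),g((424,337)),73/7,np.r_[np.arange(-95,60,6)],2.5)
E
```

```text
wrist fence yaw -2.5004743530119136 n 24 std 0.32 roller [552.44 -72.37  24.75] axis-face 57.56 GAP(R=25) 32.56 GAP(fit R) 32.81 face x at y=-60: 610.6
top fence yaw -2.524046829807453 n 21 std 0.49 roller [548.13 -72.73  25.24] axis-face 58.1 GAP(R=25) 33.1 GAP(fit R) 32.86 face x at y=-60: 606.9
```

```bash
python3 -m crank '[[-0.3,0.3,0,0.5,0.6,2.7,1],[0,0,0,0.5,0.6,2.7,1],[0,0,0,0.5,0.6,2.7,1],[0,0,0,0.5,0.6,2.7,1],[0,0,0,0.5,0.6,2.7,1],[0,0,0,0.5,0.6,2.7,1],[0,0,0,0.5,0.6,2.7,1],[0,0,0,0.5,0.6,2.7,1],[0,0,0,0.5,0.6,2.5,1],[0,0,0,0,0,0,1]]'
python3 -c "
from g import *
s=st()
np.save('s6.npy',np.r_[s['eef_pos'],s['tcp_rot']]); w=cams.grab_frame('wrist'); cv2.imwrite('pics/w6.png',w)
P=proj('wrist',[[580,177,103]],s); print(P); x,y=P[0].astype(int); x0=max(0,x-100);y0=max(0,y-95); print(x0,y0)
cv2.imwrite('pics/w6c.png',cv2.resize(w[y0:y0+190,x0:x0+200],None,fx=3,fy=3,interpolation=cv2.INTER_CUBIC))
"
```

```text
clock: 10.55
eef_pos: [556.4, 125.2, 263.6]
tcp_rot: [-1.57, 0.026, -0.003]
contact_force: [-0.4, -1.0, 0.1]
opening: 0.999
t 10.55 tcp [556.4 125.2 263.6] rpy [-1.5696  0.0263 -0.003 ] F [-0.4 -1.   0.1] op 0.999
[[350.3223984  162.45301025]]
250 67
```

View pics/w6.png

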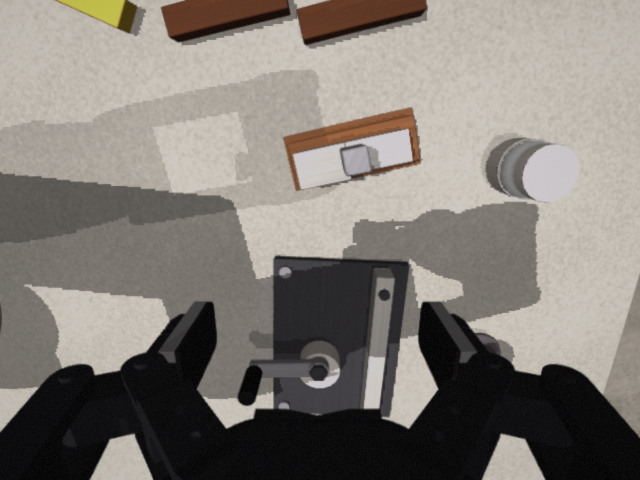

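View pics/w6c.png

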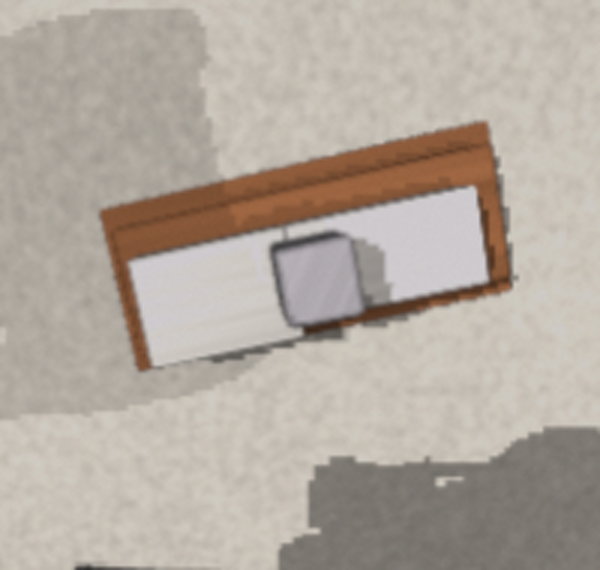

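```bash
python3 - <<'E'
from g import *
s=setup('s6.npy'); f=lambda L:(np.array(L,float)-1)/3+[250,67]
st_=onz('wrist',f([(318,279),(278,243),(349,234),(365,313),(294,327)]),103,s); print('stem',st_.round(1), np.linalg.norm(st_[1]-st_[2]))
e=onz('wrist',f([(129,262),(475,187),(488,283),(152,366)]),58,s); print(e.round(1)); v=e[1]-e[0]; print(np.degrees(np.arctan2(v[1],v[0])),np.linalg.norm(v))
c=e.mean(0);print(c)
rt=onz('wrist',f([(113,232),(490,147)]),30,s); v=rt[1]-rt[0]; print('rest edge',rt,np.degrees(np.arctan2(v[1],v[0])),np.linalg.norm(v))
p=st_[0]; go((p[0],p[1],180),np.radians(12.7)); st()
E
```

```text
stem [[584.3 179.2 103. ]
 [573.3 188.8 103. ]
 [592.3 191.1 103. ]
 [597.4 170.1 103. ]
 [578.1 166.3 103. ]] 19.152805713884582
[[528.7 181.2  58. ]
 [635.2 203.7  58. ]
 [641.2 174.8  58. ]
 [535.4 148.4  58. ]]
11.927095650049734 108.8652354005373
[585.12179235 176.99770636  58.        ]
rest edge [[520.85562937 189.40613386  30.        ]
 [645.49837654 216.51071144  30.        ]] 12.268429224798789 127.55576249765035
shift now-axes cm [3.05 8.3  5.56] rot deg [ -0.18 -12.84  -1.54] | shift after-rot axes [3.99 8.38 4.8 ]
t 10.6 tcp [555.9 123.7 263.8] rpy [-1.5708  0.027  -0.0025] F [-0.5  0.3  0.3] op 1.002
```

```bash
python3 -m crank '[[0,-6.2,-1.5,0,0,0,1],[0,-6.2,0,0.8,1.6,1,1],[0,0,0,0.8,1.6,1,1],[0,0,0,0.8,1.6,1,1],[0,0,0,0.8,1.6,1,1],[0,0,0,0.8,1.6,1,1],[0,0,0,0,0,0,1],[0,0,0,0,0,0,1],[0,0,0,0,0,0,1],[0,0,0,0,0,0,1]]' 60
python3 -c "
from g import *
s=st()
np.save('s7.npy',np.r_[s['eef_pos'],s['tcp_rot']]); w=cams.grab_frame('wrist'); cv2.imwrite('pics/w7.png',w)
go((585,178.5,86),np.radians(12.3))
"
```

```text
clock: 11.43
eef_pos: [576.5, 174.3, 179.9]
tcp_rot: [-1.573, 0.011, 0.225]
contact_force: [0.1, -0.8, 1.2]
opening: 1.002
t 11.43 tcp [576.5 174.3 179.9] rpy [-1.5733  0.0114  0.2252] F [ 0.1 -0.8  1.2] op 1.002
shift now-axes cm [1.01 9.4  0.25] rot deg [ 0.15  0.59 -0.63] | shift after-rot axes [0.91 9.41 0.24]
```

View pics/w7.png

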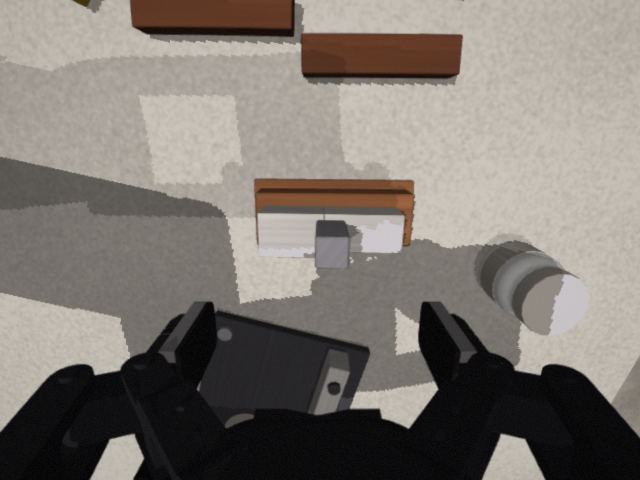

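```bash
python3 - <<'E'
from g import *
s=setup('s7.npy')
p=onz('wrist',[(332.5,253.5)],103,s)[0]; print(p)
e=onz('wrist',[(258,208),(405,212.5)],58,s); v=e[1]-e[0]; print(e,np.degrees(np.arctan2(v[1],v[0])))
go((p[0],p[1],80),np.radians(12.3))
E
```

```text
[585.26934685 178.3161284  103.        ]
[[528.41764097 185.17804866  58.        ]
 [635.01857821 206.40900731  58.        ]] 11.263811005422797
shift now-axes cm [ 1.04 10.    0.23] rot deg [ 0.15  0.59 -0.63] | shift after-rot axes [ 0.93 10.01  0.21]
```

```bash
python3 -m crank '[[0.1,1,-0.6,1,1,0.2,1],[0,0,0,0,1.8,0,1],[0,0,0,0,1.8,0,1],[0,0,0,0,1.8,0,1],[0,0,0,0,1.8,0,1],[0,0,0,0,1.6,0,1],[0,0,0,0,0,0,1],[0,0,0,0,0,0,1],[0,0,0,0,0,0,1],[0,0,0,0,0,0,1]]' 60
python3 -c "
from g import *
s=st()
go((585.2,178.4,80),np.radians(11.9))
"
```

```text
clock: 12.32
eef_pos: [595.0, 178.0, 83.1]
tcp_rot: [-1.57, -0.018, 0.196]
contact_force: [0.5, -0.7, 0.6]
opening: 1.0
t 12.32 tcp [595.  178.   83.1] rpy [-1.57   -0.0184  0.1958] F [ 0.5 -0.7  0.6] op 1.0
shift now-axes cm [-0.96  0.29  0.23] rot deg [-0.04 -0.68  1.05] | shift after-rot axes [-0.95  0.31  0.24]
```

```bash
python3 -m crank '[[0,-0.7,1.05,-0.9,0.3,0.2,1],[0,0,0,0,0,0,1],[0,0,0,0,0,0,-1],[0,0,0,0,0,0,-1],[0,0,0,0,0,0,-1],[0,0,0,0,0,0,-1],[0,0,0,0,0,0,-1],[0,0,0,0,0,0,-1],[0,0,0,0,0,0,-1],[0,0,0,0,0,0,-1]]' 60
python3 -c "
from g import *
s=st()
go((585.2,178.4,80),np.radians(11.9))
"
```

```text
clock: 13.15
eef_pos: [587.1, 179.1, 83.9]
tcp_rot: [-1.569, -0.005, 0.209]
contact_force: [0.1, 0.0, 1.5]
opening: 0.247
t 13.15 tcp [587.1 179.1  83.9] rpy [-1.5695 -0.0045  0.2092] F [0.1 0.  1.5] op 0.247
shift now-axes cm [-0.2   0.39 -0.03] rot deg [-0.08  0.09  0.26] | shift after-rot axes [-0.2   0.39 -0.03]
```

```bash
python3 -m crank '[[0,0,0,0,-1,0,-1],[0,0,0,0,-2,0,-1],[0,0,0,0,-2.5,0,-1],[0,7,0,0,-2.5,0,-1],[0,7,0,0,0,0,-1],[0,7,0,0,0,0,-1],[0,7,0,0,0,0,-1],[0,7,0,0,0,0,-1],[0,7,0,0,0,0,-1],[0,7,0,0,0,0,-1]]' 70
python3 -m crank '[[0,7,0,0,0,0,-1],[0,7,0,0,0,0,-1],[0,7,0,0,0,0,-1],[0,7,0,0,0,0,-1],[0,7,0,0,0,0,-1],[0,7,0,0,0,0,-1],[0,7,0,0,0,0,-1],[0,4,0,0,0,0,-1],[0,0,0,0,0,0,-1],[0,0,0,0,0,0,-1]]' 70
python3 -c "
from g import *
s=st()
go((594,38,100),np.radians(-92.5))
"
```

```text
clock: 13.98
eef_pos: [584.8, 178.1, 171.0]
tcp_rot: [-1.57, 0.0, -0.664]
contact_force: [-0.5, -0.3, -2.6]
opening: 0.248
clock: 14.82
eef_pos: [582.7, 177.2, 174.7]
tcp_rot: [-1.573, -0.0, -1.617]
contact_force: [0.3, -0.5, -1.9]
opening: 0.244
t 14.82 tcp [582.7 177.2 174.7] rpy [-1.5728e+00 -2.0000e-04 -1.6174e+00] F [ 0.3 -0.5 -1.9] op 0.244
shift now-axes cm [13.85  7.47  1.79] rot deg [ 0.12 -0.17  0.01] | shift after-rot axes [13.85  7.47  1.73]
```

```bash
python3 -m crank '[[0,0,0,2,0,0.2,-1],[0,0,0,2,0,0.2,-1],[0,0,0,2,0.5,0.2,-1],[0,0,0,2,1,0.2,-1],[0,0,0,2,1,0.2,-1],[0,0,0,1.8,1,0.2,-1],[0,0,0,1,1,0,-1],[0,0,0,0,0,0,-1],[0,0,0,0,0,0,-1],[0,0,0,0,0,0,-1]]' 70
python3 -c "
from g import *
s=st()
np.save('s8.npy',np.r_[s['eef_pos'],s['tcp_rot']]); w=cams.grab_frame('wrist'); cv2.imwrite('pics/w8.png',w); cv2.imwrite('pics/top8.png',cams.grab_frame('top'))
go((594,38,75),np.radians(-92.5))
"
```

```text
clock: 15.65
eef_pos: [590.3, 45.5, 130.3]
tcp_rot: [-1.571, 0.001, -1.591]
contact_force: [0.6, -0.2, -2.3]
opening: 0.246
t 15.65 tcp [590.3  45.5 130.3] rpy [-1.5709e+00  1.5000e-03 -1.5910e+00] F [ 0.6 -0.2 -2.3] op 0.246
shift now-axes cm [0.79 5.57 0.35] rot deg [-0.05  1.36 -0.09] | shift after-rot axes [0.77 5.57 0.37]
```

View pics/w8.png

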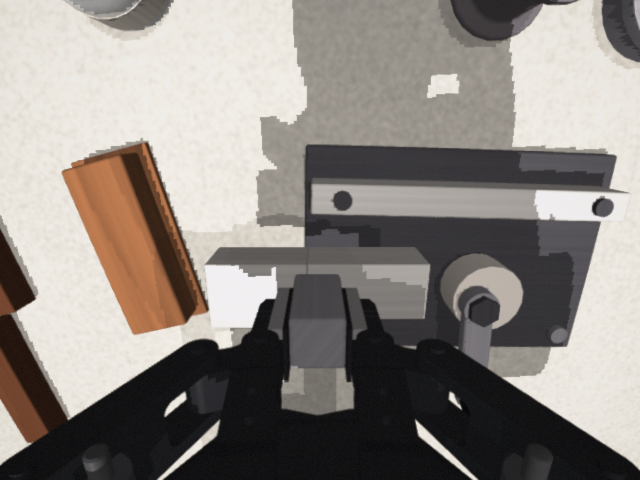

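```bash
python3 -m crank '[[0,1.36,0,0.4,1,0.2,-1],[0,0,0,0.4,1.3,0.1,-1],[0,0,0,0,1.3,0,-1],[0,0,0,0,1.3,0,-1],[0,0,0,0,0.6,0,-1],[0,0,0,0,0,0,-1],[0,0,0,0,0,0,-1],[0,0,0,0,0,0,-1],[0,0,0,0,0,0,-1],[0,0,0,0,0,0,-1]]' 70
python3 -c "
from g import *
s=st()
go((594,38,67.5),np.radians(-92.5))
"
```

```text
clock: 16.58
eef_pos: [595.4, 39.9, 71.6]
tcp_rot: [-1.567, 0.002, -1.613]
contact_force: [0.5, 0.6, -2.7]
opening: 0.244
t 16.58 tcp [595.4  39.9  71.6] rpy [-1.5666  0.0022 -1.6128] F [ 0.5  0.6 -2.7] op 0.244
shift now-axes cm [ 0.2   0.41 -0.13] rot deg [-0.24  0.09 -0.13] | shift after-rot axes [ 0.2   0.41 -0.13]
```

```bash
python3 -m crank '[[-0.2,0,-0.1,0,0.3,0,-1],[0,0,0,0,0.2,0,-1],[0,0,0,0,0,0,-1],[0,0,0,0,0,0,-1],[0,0,0,0,0,0.2,-1],[0,0,0,0,0,0.1,-1],[0,0,0,0,0,0,-1],[0,0,0,0,0,0,-1],[0,0,0,0,0,0,-1],[0,0,0,0,0,0,-1]]' 70
python3 -c "
from g import *
s=st()
np.save('s9.npy',np.r_[s['eef_pos'],s['tcp_rot']]); w=cams.grab_frame('wrist'); cv2.imwrite('pics/w9.png',w)
go((594,38,66),np.radians(-92.5))
"
```

```text
clock: 17.42
eef_pos: [599.9, 39.9, 68.0]
tcp_rot: [-1.568, 0.001, -1.613]
contact_force: [-0.7, -0.5, -2.8]
opening: 0.25
t 17.42 tcp [599.9  39.9  68. ] rpy [-1.5675e+00  6.0000e-04 -1.6129e+00] F [-0.7 -0.5 -2.8] op 0.25
shift now-axes cm [ 0.21  0.19 -0.57] rot deg [-0.18  0.09 -0.03] | shift after-rot axes [ 0.21  0.19 -0.57]
```

View pics/w9.png

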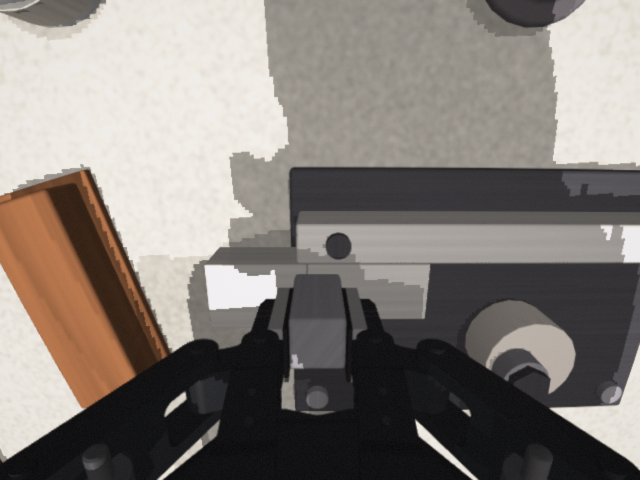

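```bash
python3 -m crank '[[0,0,0,0.6,0.1,-0.05,-1],[0,0,0,0.8,0,0,-1],[0,0,0,0.8,0,0,-1],[0,0,0,0.8,0,0,-1],[0,0,0,0.8,0,0,-1],[0,0,0,0,0,0,-1],[0,0,0,0,0,0,-1],[0,0,0,0,0,0,-1],[0,0,0,0,0,0,-1],[0,0,0,0,0,0,-1]]' 70
python3 -c "
from g import *
s=st()
np.save('s10.npy',np.r_[s['eef_pos'],s['tcp_rot']]); w=cams.grab_frame('wrist'); cv2.imwrite('pics/w10.png',w)
cv2.imwrite('pics/w10c.png',cv2.resize(w[200:400,270:640],None,fx=2.1,fy=2.1,interpolation=cv2.INTER_CUBIC))
go((598,-5,66),np.radians(-92.5))
"
```

```text
clock: 18.3
eef_pos: [597.5, -3.6, 66.9]
tcp_rot: [-1.567, 0.0, -1.615]
contact_force: [0.4, 0.6, -2.6]
opening: 0.243
t 18.3 tcp [597.5  -3.6  66.9] rpy [-1.5671e+00  4.0000e-04 -1.6145e+00] F [ 0.4  0.6 -2.6] op 0.243
shift now-axes cm [0.15 0.09 0.05] rot deg [-0.21  0.   -0.02] | shift after-rot axes [0.15 0.09 0.05]
```

View pics/w10c.png

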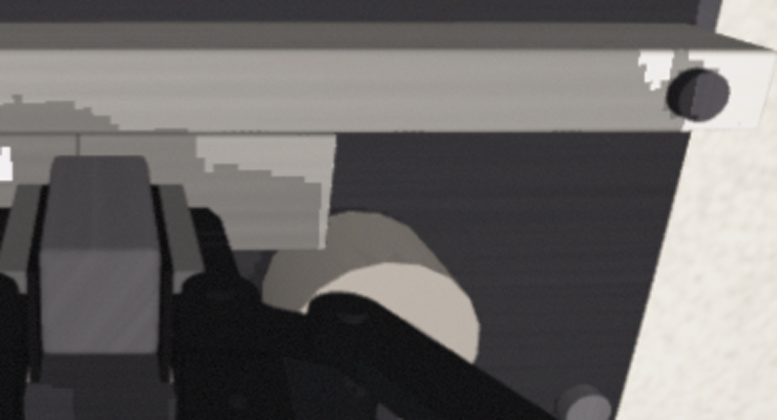

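```bash
python3 -m crank '[[0,0,0,0.8,0,0,-1],[0,0,0,0.9,0,0,-1],[0,0,0,0.9,0,0,-1],[0,0,0,0.9,0,0,-1],[0,0,0,0.9,0,0,-1],[0,0,0,0.3,0,0,-1],[0,0,0,0,0,0,-1],[0,0,0,0,0,0,-1],[0,0,0,0,0,0,-1],[0,0,0,0,0,0,-1]]' 70
python3 -c "
from g import *
s=st()
np.save('s11.npy',np.r_[s['eef_pos'],s['tcp_rot']]); w=cams.grab_frame('wrist'); cv2.imwrite('pics/w11.png',w)
cv2.imwrite('pics/w11c.png',cv2.resize(w[200:400,200:570],None,fx=2.1,fy=2.1,interpolation=cv2.INTER_CUBIC))
go((596,-62,66),np.radians(-92.5))
"
```

```text
clock: 19.18
eef_pos: [595.2, -56.1, 66.8]
tcp_rot: [-1.567, 0.0, -1.615]
contact_force: [0.6, 0.2, -2.2]
opening: 0.247
t 19.18 tcp [595.2 -56.1  66.8] rpy [-1.5671e+00  4.0000e-04 -1.6148e+00] F [ 0.6  0.2 -2.2] op 0.247
shift now-axes cm [0.6  0.09 0.1 ] rot deg [-0.22 -0.01 -0.02] | shift after-rot axes [0.6  0.09 0.1 ]
```

View pics/w11c.png

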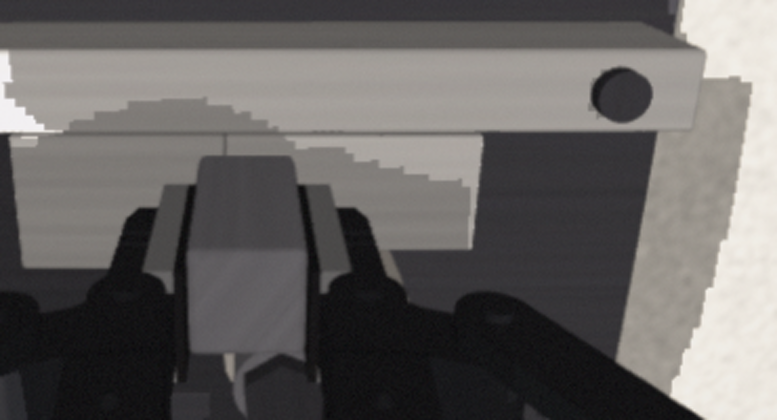

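```bash
python3 - <<'E'
from g import *
s=setup('s11.npy'); f=lambda L:(np.array(L,float)-.5)/2.1+[200,200]
p=onz('wrist',f([(483,134),(690,130),(10,137)]),42,s); print(p, np.linalg.norm(p[0]-p[1]), 'nose y guide', -95+np.linalg.norm(p[0]-p[1]), 'len',np.linalg.norm(p[0]-p[2]))
E
```

```text
[[ 608.46163016 -110.27354489   42.        ]
 [ 607.17367033 -158.58542498   42.        ]
 [ 612.48877758   -2.22933236   42.        ]] 48.32904507913995 nose y guide -46.67095492086005 len 108.11923870931284
```

```bash
python3 -m crank '[[0,0,0,0.3,0,0,-1],[0,0,0,0.3,0,0,-1],[0,0,0,0.2,0,0,-1],[0,0,0,0.1,0,0,-1],[0,0,0,0.1,0,0,-1],[0,0,0,0,0,0,-1],[0,0,0,0,0,0,-1],[0,0,0,0,0,0,-1],[0,0,0,0,0,0,-1],[0,0,0,0,0,0,-1]]' 70
python3 -c "
from g import *
s=st()"
```

```text
clock: 20.07
eef_pos: [594.8, -65.9, 66.8]
tcp_rot: [-1.567, 0.001, -1.613]
contact_force: [0.3, -0.3, -2.4]
opening: 0.249
t 20.07 tcp [594.8 -65.9  66.8] rpy [-1.5672e+00  5.0000e-04 -1.6131e+00] F [ 0.3 -0.3 -2.4] op 0.249
```

```bash
python3 -m crank '[[0,0,0,-0.8,0,-0.03,-1],[0,0,0,-1,0,-0.02,-1],[0,0,0,-1.2,0,0,-1],[0,0,0,-1.5,0,0,-1],[0,0,0,-1.5,-0.3,-0.05,-1],[0,0,0,-1.5,-1,-0.1,-1],[0,0,0,-1.5,-2,-0.1,-1],[0,0,0,-1.5,-2.5,0,-1],[0,0,0,-1.5,-2.5,0,-1],[0,0,0,0,0,0,-1]]' 70
python3 -m crank '[[0,-7,0,-1.5,-0.5,0,-1],[0,-7,0,-1.5,0,0,-1],[0,-7,0,0,0,0,-1],[0,-7,0,0,0,0,-1],[0,-7,0,0,0,0,-1],[0,-7,0,0,0,0,-1],[0,-7,0,0,0,0,-1],[0,-7,0,0,0,0,-1],[0,-7,0,0,0,0,-1],[0,-7,0,0,0,0,-1]]' 70
python3 -c "
from g import *
s=st(); go((587.1,179.1,140),.2092)"
```

```text
clock: 20.9
eef_pos: [594.1, 68.9, 151.0]
tcp_rot: [-1.572, 0.002, -1.612]
contact_force: [1.4, -0.2, -1.2]
opening: 0.248
clock: 21.73
eef_pos: [588.9, 109.8, 151.9]
tcp_rot: [-1.57, 0.004, -0.362]
contact_force: [0.1, 0.4, -2.1]
opening: 0.247
t 21.73 tcp [588.9 109.8 151.9] rpy [-1.5704  0.004  -0.3621] F [ 0.1  0.4 -2.1] op 0.247
shift now-axes cm [-2.62  1.2   6.42] rot deg [ -0.09 -32.74  -0.22] | shift after-rot axes [1.26 1.19 6.82]
```

```bash
python3 -m crank '[[0,-6.5,0,0,0,0,-1],[0,-6.5,0,0,0,0,-1],[0,-6.5,0,0,0,0,-1],[0,-6.5,0,0,0,0,-1],[0,-5.5,0,0,0,0,-1],[0,0,0,0.4,0,2.2,-1],[0,0,0,0.4,0,2.2,-1],[0,0,0,0.4,0,2,-1],[0,0,0,0,0,0,-1],[0,0,0,0,0,0,-1]]' 70
python3 -c "
from g import *
s=st(); go((587.1,179.1,95),.2092)
np.save('s12.npy',np.r_[s['eef_pos'],s['tcp_rot']]); w=cams.grab_frame('wrist'); cv2.imwrite('pics/w12.png',w)"
```

```text
clock: 22.57
eef_pos: [579.6, 182.0, 143.3]
tcp_rot: [-1.569, 0.013, 0.229]
contact_force: [-0.5, 0.0, -2.4]
opening: 0.246
t 22.57 tcp [579.6 182.  143.3] rpy [-1.5687  0.0126  0.2295] F [-0.5  0.  -2.4] op 0.246
shift now-axes cm [ 0.72  4.82 -0.46] rot deg [-0.11  1.16 -0.72] | shift after-rot axes [ 0.67  4.83 -0.44]
```

View pics/w12.png

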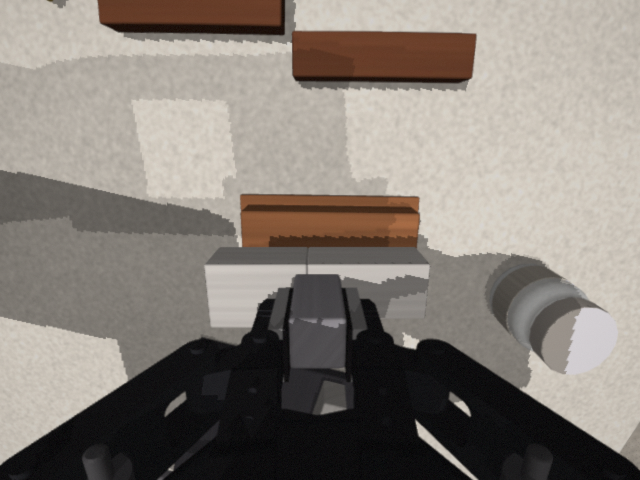

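```bash
python3 -m crank '[[0,1.1,-0.7,0.3,1,-0.4,-1],[0,0,0,0,1.2,0,-1],[0,0,0,0,1.2,0,-1],[0,0,0,0,1.0,0,-1],[0,0,0,0,0,0,-1],[0,0,0,0,0,0,-1],[0,0,0,0,0,0,-1],[0,0,0,0,0,0,-1],[0,0,0,0,0,0,-1],[0,0,0,0,0,0,-1]]' 70
python3 -c "
from g import *
s=st(); go((587.1,179.1,86),.2092)"
```

```text
clock: 23.45
eef_pos: [582.1, 176.4, 94.6]
tcp_rot: [-1.569, 0.004, 0.209]
contact_force: [-0.7, 1.3, -1.2]
opening: 0.246
t 23.45 tcp [582.1 176.4  94.6] rpy [-1.5693  0.0037  0.2093] F [-0.7  1.3 -1.2] op 0.246
shift now-axes cm [0.55 0.86 0.16] rot deg [-0.09  0.   -0.21] | shift after-rot axes [0.54 0.86 0.16]
```

```bash
python3 -m crank '[[0,0,0,0.5,0.3,0.15,-1],[0,0,0,0,0.5,0,-1],[0,0,0,0,0.1,0,-1],[0,0,0,0,0,0,-1],[0,0,0,0,0,0,-1],[0,0,0,0,0,0,-1],[0,0,0,0,0,0,-1],[0,0,0,0,0,0,-1],[0,0,0,0,0,0,-1],[0,0,0,0,0,0,-1]]' 70
python3 -c "
from g import *
s=st(); go((587.1,179.1,84),.2092)"
```

```text
clock: 24.28
eef_pos: [588.0, 179.6, 85.9]
tcp_rot: [-1.569, 0.001, 0.21]
contact_force: [-0.1, 1.1, -2.6]
opening: 0.247
t 24.28 tcp [588.  179.6  85.9] rpy [-1.569e+00  1.500e-03  2.095e-01] F [-0.1  1.1 -2.6] op 0.247
shift now-axes cm [-0.1   0.19 -0.03] rot deg [-0.1   0.02 -0.08] | shift after-rot axes [-0.1   0.19 -0.03]
```

```bash
python3 -m crank '[[0,0,0,-0.1,0.15,0,-1],[0,0,0,0,0.1,0,-1],[0,0,0,0,0,0,-1],[0,0,0,0,0,0,-0.3],[0,0,0,0,0,0,0.2],[0,0,0,0,0,0,0.6],[0,0,0,0,0,0,0.8],[0,0,0,0,0,0,1],[0,0,0,0,0,0,1],[0,0,0,0,0,0,1]]' 70
python3 -c "
from g import *
s=st()"
python3 -m crank '[[0,0,0,0,-1,0,1],[0,0,0,0,-2,0,1],[0,0,0,0,-3,0,1],[0,0,0,0,-3,0,1],[0,0,0,-1,-3,0.5,1],[0,0,0,-1,-2,1,1],[0,0,0,-1,-2,1,1],[0,0,0,-1,-2,1,1],[0,0,0,0,0,0,1],[0,0,0,0,0,0,1]]' 70
python3 -c "
from g import *
s=st()
np.save('s13.npy',np.r_[s['eef_pos'],s['tcp_rot']]); w=cams.grab_frame('wrist'); cv2.imwrite('pics/w13.png',w);cv2.imwrite('pics/top13.png',cams.grab_frame('top'))"
```

```text
clock: 25.12
eef_pos: [587.9, 179.7, 84.7]
tcp_rot: [-1.569, -0.001, 0.209]
contact_force: [-0.6, 0.1, 0.8]
opening: 1.001
t 25.12 tcp [587.9 179.7  84.7] rpy [-1.5688e+00 -1.0000e-03  2.0950e-01] F [-0.6  0.1  0.8] op 1.001
clock: 25.95
eef_pos: [539.1, 205.6, 278.9]
tcp_rot: [-1.568, -0.002, 0.209]
contact_force: [0.1, -0.4, -0.0]
opening: 0.999
t 25.95 tcp [539.1 205.6 278.9] rpy [-1.568  -0.002   0.2085] F [ 0.1 -0.4 -0. ] op 0.999
```

View pics/w13.png

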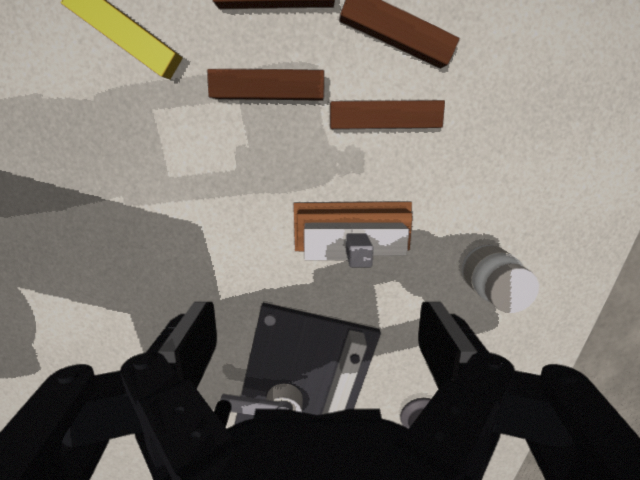

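View pics/top13.png

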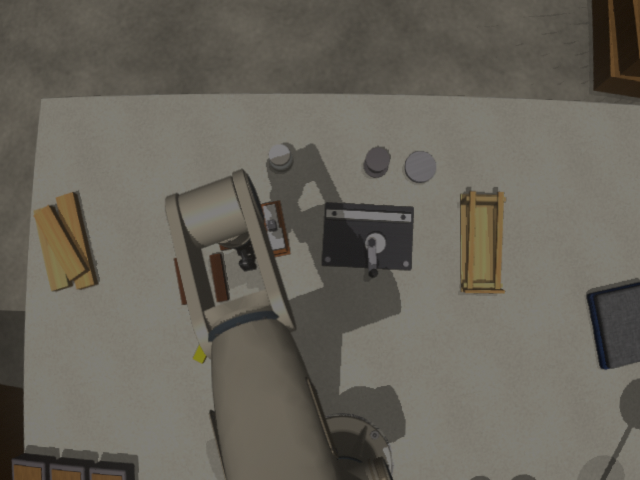

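```bash
cat > slat.py <<'E'
from g import *
def slats(name,s,im,z=24,show=True):
    out=[]
    for c,q,A in rects(im,(0,90,20),(13,255,140),150):
        # top face only: use minAreaRect of contour
        b=onz(name,cv2.boxPoints(q),z,s); e=[np.linalg.norm(b[1]-b[0]),np.linalg.norm(b[2]-b[1])]
        v=(b[1]-b[0]) if e[0]>e[1] else (b[2]-b[1]); h=np.degrees(np.arctan2(v[1],v[0])); h=(h+90)%180-90
        print(np.round(q[0],0),'ctr',b.mean(0).round(1),'len/wid',np.round(sorted(e),0),'head',h.round(1)); out.append((b.mean(0),h))
    return out
E
python3 - <<'E'
from slat import *
s=setup('s13.npy'); w=cv2.imread('pics/w13.png'); slats('wrist',s,w)
h=cv2.cvtColor(w,cv2.COLOR_BGR2HSV)
for p in [(387,110),(387,126),(266,80),(266,98),(340,210)]: print(p,h[p[1],p[0]])
E
```

```text
[353. 226.] ctr [585.5 187.6  24. ] len/wid [ 56. 131.] head 12.5
[386. 114.] ctr [592.1 312.7  24. ] len/wid [ 27. 118.] head 12.3
[265.  84.] ctr [462.7 316.   24. ] len/wid [ 29. 117.] head 10.9
[398.  28.] ctr [583.5 394.4  24. ] len/wid [ 32. 118.] head -9.7
[273.   4.] ctr [457.2 390.1  24. ] len/wid [  6. 117.] head 11.6
(387, 110) [  9 155  94]
(387, 126) [  9 153  90]
(266, 80) [  9 155  82]
(266, 98) [  8 160  35]
(340, 210) [ 11 147  59]
```

```bash
python3 -m crank '[[0,7,0,0.6,1,1.2,1],[0,7,0,0.6,1,1.2,1],[0,7,0,0,1,0,1],[0,7,0,0,1,0,1],[0,7,0,0,1,0,1],[0,7,0,0,1,0,1],[0,7,0,0,1,0,1],[0,7,0,0,1,0,1],[0,7,0,0,1,0,1],[0,7,0,0,1,0,1]]' 60
python3 -c "
from g import *
s=st(); go((593,312.5,120),-1.356)"
```

```text
clock: 26.88
eef_pos: [547.5, 225.9, 162.0]
tcp_rot: [-1.584, 0.003, -1.042]
contact_force: [-0.0, -0.4, 0.0]
opening: 1.002
t 26.88 tcp [547.5 225.9 162. ] rpy [-1.5842  0.0027 -1.0415] F [-0.  -0.4  0. ] op 1.002
shift now-axes cm [-5.17  4.1   8.35] rot deg [ 0.79 18.02 -0.03] | shift after-rot axes [-7.49  4.2   6.29]
```

```bash
python3 -m crank '[[0.8,6,0,0,0,0,0.5],[0,6,0,0,0,0,0.5],[0,6,0,-1.5,0.8,1.3,0.5],[0,0,0,-1.5,0.8,1.3,0.5],[0,0,0,-1.5,0.8,1.3,0.5],[0,0,0,-1.5,0.8,1.3,0.5],[0,0,0,-1.2,0.8,0.9,0.5],[0,0,0,0,0,0,0.5],[0,0,0,0,0,0,0.5],[0,0,0,0,0,0,0.5]]' 60
python3 -c "
from slat import *
s=st(); np.save('s14.npy',np.r_[s['eef_pos'],s['tcp_rot']]); w=cams.grab_frame('wrist'); cv2.imwrite('pics/w14.png',w); slats('wrist',s,w)
go((593,312.5,60),-1.356)"
```

```text
clock: 27.72
eef_pos: [587.5, 302.4, 99.5]
tcp_rot: [-1.599, -0.007, -1.387]
contact_force: [0.1, -0.1, -0.3]
opening: 0.754
t 27.72 tcp [587.5 302.4  99.5] rpy [-1.5985 -0.0065 -1.3874] F [ 0.1 -0.1 -0.3] op 0.754
[161. 437.] ctr [413.6 394.7  24. ] len/wid [32. 37.] head 10.4
[492. 264.] ctr [595.3 187.7  24. ] len/wid [ 63. 131.] head 12.4
[292. 282.] ctr [551.  314.6  24. ] len/wid [ 45. 205.] head -0.9
[166. 248.] ctr [565.9 398.6  24. ] len/wid [ 34. 163.] head -13.2
shift now-axes cm [-0.94  3.94  0.85] rot deg [ 1.6  -1.82  0.35] | shift after-rot axes [-0.89  3.97  0.77]
```

View pics/w14.png

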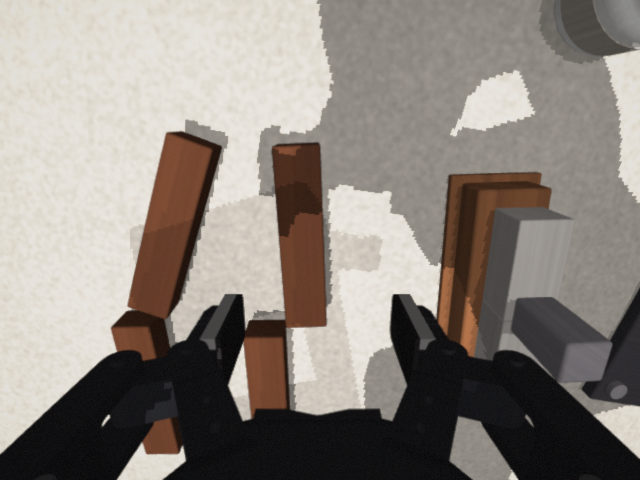

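```bash
python3 - <<'E'
from g import *
s=setup('s14.npy'); p=onz('wrist',[(273,147),(320,143),(326,326),(284,327)],24,s); c=p.mean(0); v=(p[0]+p[1]-p[2]-p[3]); h=np.arctan2(v[1],v[0]); print(p.round(1),c,np.degrees(h),np.linalg.norm(v)/2, np.linalg.norm(p[0]-p[1]),np.linalg.norm(p[2]-p[3]))
go((c[0],c[1],45),h-np.pi/2)
E
```

```text
[[647.5 338.8  24. ]
 [654.5 313.   24. ]
 [537.8 286.9  24. ]
 [531.9 314.7  24. ]] [592.95394819 313.36618153  24.        ] 12.192647921357967 118.84712933846106 26.783607221737785 28.426874859200066
shift now-axes cm [-1.04  5.44  0.91] rot deg [ 1.6  -1.7   0.36] | shift after-rot axes [-0.98  5.47  0.78]
```

```bash
python3 -m crank '[[1.6,-1.7,0.35,-1,1,0.8,0.5],[0,0,0,0,1.5,0,0.5],[0,0,0,0,1.5,0,0.5],[0,0,0,0,1.2,0,0.5],[0,0,0,0,0.5,0,0.5],[0,0,0,0,0,0,0.5],[0,0,0,0,0,0,0.5],[0,0,0,0,0,0,0.5],[0,0,0,0,0,0,0.5],[0,0,0,0,0,0,0.5]]' 60
python3 -c "
from slat import *
s=st(); go((593,313.4,14),-1.358)"
```

```text
clock: 28.6
eef_pos: [592.7, 307.8, 41.3]
tcp_rot: [-1.572, -0.001, -1.364]
contact_force: [0.2, -0.8, -0.2]
opening: 0.749
t 28.6 tcp [592.7 307.8  41.3] rpy [-1.5721e+00 -1.4000e-03 -1.3635e+00] F [ 0.2 -0.8 -0.2] op 0.749
shift now-axes cm [-0.55  2.73  0.15] rot deg [ 0.07 -0.32  0.08] | shift after-rot axes [-0.54  2.73  0.15]
```

```bash
python3 -m crank '[[0,-0.3,0,-0.5,0.5,0.1,0.5],[0,0,0,0,1,0,0.5],[0,0,0,0,0.9,0,0.5],[0,0,0,0,0.3,0,0.5],[0,0,0,0,0,0,-1],[0,0,0,0,0,0,-1],[0,0,0,0,0,0,-1],[0,0,0,0,0,0,-1],[0,0,0,0,0,0,-1],[0,0,0,0,0,0,-1]]' 60
python3 -c "
from slat import *
s=st()"
```

```text
clock: 29.43
eef_pos: [593.3, 314.1, 12.4]
tcp_rot: [-1.57, -0.001, -1.357]
contact_force: [-0.8, -0.3, -0.9]
opening: 0.311
t 29.43 tcp [593.3 314.1  12.4] rpy [-1.5702e+00 -9.0000e-04 -1.3573e+00] F [-0.8 -0.3 -0.9] op 0.311
```

```bash
python3 -m crank '[[0,0,0,0,-1,0,-1],[0,0,0,0,-2,0,-1],[0,0,0,0,-3,0,-1],[0,0,0,0,-3,0,-1],[0,-7,0,0,-3,0,-1],[0,-7,0,0,-3,0,-1],[0,-7,0,0,-2,0,-1],[0,-7,0,0,-1,0,-1],[0,-7,0,0,0,0,-1],[0,-7,0,0,0,0,-1]]' 60
python3 -c "
from g import *
s=st(); go((540,-330,200),0.03)
w=cv2.imread('pics/w5.png'); cv2.imwrite('pics/w5d.png',cv2.resize(w[290:410,230:450],None,fx=3.6,fy=3.6,interpolation=cv2.INTER_CUBIC))"
```

```text
clock: 30.27
eef_pos: [592.1, 313.3, 208.1]
tcp_rot: [-1.571, -0.001, -0.609]
contact_force: [0.9, -0.2, -0.2]
opening: 0.317
t 30.27 tcp [592.1 313.3 208.1] rpy [-1.5705e+00 -1.3000e-03 -6.0920e-01] F [ 0.9 -0.2 -0.2] op 0.317
shift now-axes cm [ 32.54   0.84 -55.74] rot deg [ 1.000e-02 -3.662e+01  8.000e-02] | shift after-rot axes [ -7.14   0.81 -64.15]
```

View pics/w5d.png

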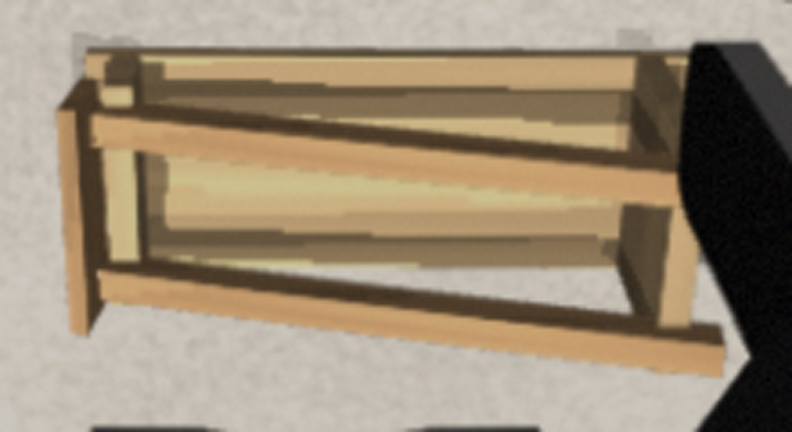

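```bash
python3 - <<'E'
from g import *
s=setup('s5.npy'); f=lambda L:(np.array(L,float)-1.3)/3.6+[230,290]
p=onz('wrist',f([(93,132),(101,287),(722,357)]),[40.5,40.5,83.5],s); print(p.round(1)); print(np.linalg.norm(p[0]-p[1]),np.linalg.norm(p[2]-p[1]))
v=p[2]-p[1]; h=np.arctan2(v[1],v[0]); print('yaw',np.degrees(h)); u=p[0]-p[1]; print(np.degrees(np.arctan2(u[1],u[0])))
d=np.array([np.cos(h),np.sin(h)]); c=(p[0]+p[1])[:2]/2+d*120*np.cos(.18); print('deck origin',c)
E
python3 -m crank '[[0,-7,0,2,0,-3.4,-1],[0,-7,0,2,0,-3.4,-1],[0,-7,0,2,0,-3.4,-1],[0,-7,0,1,0,-3.8,-1],[0,-7,0,1,0,-3.8,-1],[0,0,0,0,0,-3.9,-1],[0,0,0,-1,0,-3.9,-1],[0,0,0,-1,0,-3.9,-1],[0,0,0,-1,0,-3.9,-1],[0,0,0,-1,0,-3.9,-1]]' 60
python3 -c "
from g import *
s=st(); go((540,-300,200),0.03)"
```

```text
[[ 443.7 -306.6   40.5]
 [ 443.3 -376.5   40.5]
 [ 676.7 -373.3   83.5]]
69.90830575633917 237.33338502223583
yaw 0.7903430194242451
89.74541829642618
deck origin [ 561.54611786 -339.89110151]
clock: 31.1
eef_pos: [566.0, -81.2, 217.6]
tcp_rot: [-1.567, -0.015, 0.017]
contact_force: [1.1, 0.4, -0.6]
opening: 0.314
t 31.1 tcp [566.  -81.2 217.6] rpy [-1.5665 -0.0152  0.0172] F [ 1.1  0.4 -0.6] op 0.314
shift now-axes cm [ -3.01   1.62 -21.84] rot deg [-0.24 -0.73  0.87] | shift after-rot axes [ -3.26   1.76 -21.79]
```

```bash
cat >> h.py <<'E'
def deckgo(d,h,off=12.5,O=(561.5,-340,62),yaw=0.009,s=None):
    s=s or r.sense(); T=T_tool(s)
    D=R.from_euler('xyz',[0,-0.18,yaw]).as_matrix()
    p=np.array(O)+D@[d,0,h+off]
    Rt=np.c_[D[:,0],-D[:,2],D[:,1]]
    dl=p-T[:3,3]; rv=R.from_matrix(T[:3,:3].T@Rt).as_rotvec(degrees=True)
    loc=D.T@(T[:3,3]-np.array(O)); print('tcp in deck',(loc-[0,0,off]).round(1),'target',p.round(1),'shift now cm',(T[:3,:3].T@dl/10).round(2),'after-rot',(Rt.T@dl/10).round(2),'rot',rv.round(2))
E
python3 -m crank '[[0,0,0,0.6,0,-3,-1],[0,-0.7,-3.8,0.6,0,-3.2,-1],[0,0,-5,0.6,0,-3.2,-1],[0,0,0,0.6,0,-3.2,-1],[0,0,0,0.6,0,-3.2,-1],[0,0,0,0.6,0,-3.2,-1],[0,0,0,0.6,0,-3.2,-1],[0,0,0,0.6,0,-2,-1],[0,0,0,0,0,0,-1],[0,0,0,0,0,0,-1]]' 60
python3 -c "
from g import *
s=st(); deckgo(85,30);deckgo(85,1)
np.save('s15.npy',np.r_[s['eef_pos'],s['tcp_rot']]); w=cams.grab_frame('wrist'); cv2.imwrite('pics/w15.png',w)"
```

```text
clock: 31.93
eef_pos: [614.0, -343.3, 232.7]
tcp_rot: [-1.574, -0.181, 0.022]
contact_force: [-0.0, 0.3, -0.3]
opening: 0.312
t 31.93 tcp [ 614.  -343.3  232.7] rpy [-1.5741 -0.1809  0.0221] F [-0.   0.3 -0.3] op 0.312
tcp in deck [ 82.2  -3.8 146.1] target [ 637.5 -339.3  119. ] shift now cm [ 0.27 11.61  0.39] after-rot [ 0.28 11.61  0.38] rot [0.06 0.74 0.05]
tcp in deck [ 82.2  -3.8 146.1] target [ 642.7 -339.3   90.5] shift now cm [ 0.27 14.51  0.39] after-rot [ 0.28 14.51  0.38] rot [0.06 0.74 0.05]
```

View pics/w15.png

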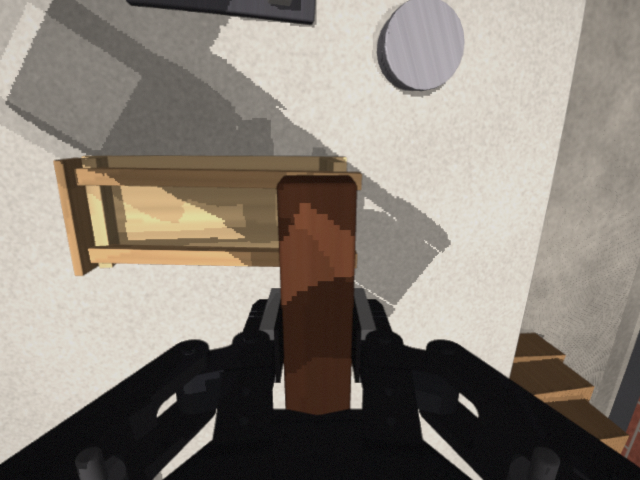

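```bash
python3 - <<'E'
from g import *
s=setup('s15.npy'); p=onz('wrist',[(78,178),(91,256),(360,181)],[40.5,40.5,83.5],s); print(p.round(1))
v=p[2]-p[0]; print(np.degrees(np.arctan2(v[1],v[0])),np.linalg.norm(v))
E
python3 -m crank '[[0,0.7,0,0.2,1,0.3,-1],[0,0,0,0,2,0,-1],[0,0,0,0,2.5,0,-1],[0,0,0,0,2.5,0,-1],[0,0,0,0,2,0,-1],[0,0,0,0,1,0,-1],[0,0,0,0,0,0,-1],[0,0,0,0,0,0,-1],[0,0,0,0,0,0,-1],[0,0,0,0,0,0,-1]]' 60
python3 -c "
from g import *
s=st(); deckgo(85,1)"
```

```text
[[ 444.8 -307.3   40.5]
 [ 444.4 -376.9   40.5]
 [ 676.9 -305.7   83.5]]
0.40850402874973846 236.10179459870128
clock: 32.82
eef_pos: [637.4, -327.6, 122.5]
tcp_rot: [-1.57, -0.182, 0.014]
contact_force: [0.6, 0.5, -0.5]
opening: 0.315
t 32.82 tcp [ 637.4 -327.6  122.5] rpy [-1.5701 -0.182   0.0135] F [ 0.6  0.5 -0.5] op 0.315
tcp in deck [85.6 11.7 33.4] target [ 642.7 -339.3   90.5] shift now cm [-0.07  3.24 -1.17] after-rot [-0.06  3.24 -1.17] rot [-0.09  0.26  0.11]
```

```bash
python3 -m crank '[[0,0.2,0,0,0.5,-1.1,-1],[0,0,0,0,1,0,-1],[0,0,0,0,1,0,-1],[0,0,0,0,0.4,0,-1],[0,0,0,0,0.2,0,-1],[0,0,0,0,0,0,-1],[0,0,0,0,0,0,-1],[0,0,0,0,0,0,-1],[0,0,0,0,0,0,-1],[0,0,0,0,0,0,-1]]' 60
python3 -c "
from g import *
s=st(); deckgo(85,0)"
```

```text
clock: 33.65
eef_pos: [645.1, -341.5, 92.4]
tcp_rot: [-1.572, -0.187, 0.009]
contact_force: [-1.2, 0.2, -1.0]
opening: 0.313
t 33.65 tcp [ 645.1 -341.5   92.4] rpy [-1.5721 -0.1865  0.0087] F [-1.2  0.2 -1. ] op 0.313
tcp in deck [87.6 -2.3  2.4] target [ 642.9 -339.3   89.5] shift now cm [-0.26  0.24  0.23] after-rot [-0.26  0.24  0.23] rot [ 0.08 -0.02  0.37]
```

```bash
python3 -m crank '[[0,0,0.3,-0.2,0.2,0.1,-1],[0,0,0,0,0.15,0,-1],[0,0,0,0,0.1,0,-1],[0,0,0,0,0,0,-1],[0,0,0,0,0,0,0.05],[0,0,0,0,0,0,0.05],[0,0,0,0,0,0,0.05],[0,0,0,0,0,0,0.05],[0,0,0,0,0,0,0.05],[0,0,0,0,0,0,0.05]]' 60
python3 -c "
from g import *
s=st(); deckgo(85,0)"
python3 -m crank '[[0,0,0,0,-1,0,0.05],[0,0,0,0,-2,0,0.05],[0,0,0,0,-3,0,0.3],[0,0,0,0,-3,0,0.5],[0,0,5,0,-2,0,0.5],[0,0,5,-1,-2,1,0.5],[0,0,0,-1,0,1,0.5],[0,0,0,-1,0,1,0.5],[0,0,0,0,0,0,0.5],[0,0,0,0,0,0,0.5]]' 60
python3 -c "
from g import *
s=st()
np.save('s16.npy',np.r_[s['eef_pos'],s['tcp_rot']]); w=cams.grab_frame('wrist'); cv2.imwrite('pics/w16.png',w);cv2.imwrite('pics/top16.png',cams.grab_frame('top'))"
```

```text
clock: 34.48
eef_pos: [644.1, -340.6, 90.3]
tcp_rot: [-1.573, -0.182, 0.009]
contact_force: [0.7, 0.1, -1.0]
opening: 0.527
t 34.48 tcp [ 644.1 -340.6   90.3] rpy [-1.5734 -0.1824  0.0094] F [ 0.7  0.1 -1. ] op 0.527
tcp in deck [86.4 -1.3  0.6] target [ 642.9 -339.3   89.5] shift now cm [-0.14  0.06  0.13] after-rot [-0.14  0.06  0.13] rot [0.15 0.02 0.14]
clock: 35.32
eef_pos: [587.1, -309.5, 227.9]
tcp_rot: [-1.574, 0.001, 0.006]
contact_force: [-0.5, -0.6, 0.1]
opening: 0.749
t 35.32 tcp [ 587.1 -309.5  227.9] rpy [-1.574e+00  8.000e-04  6.100e-03] F [-0.5 -0.6  0.1] op 0.749
```

View pics/w16.png

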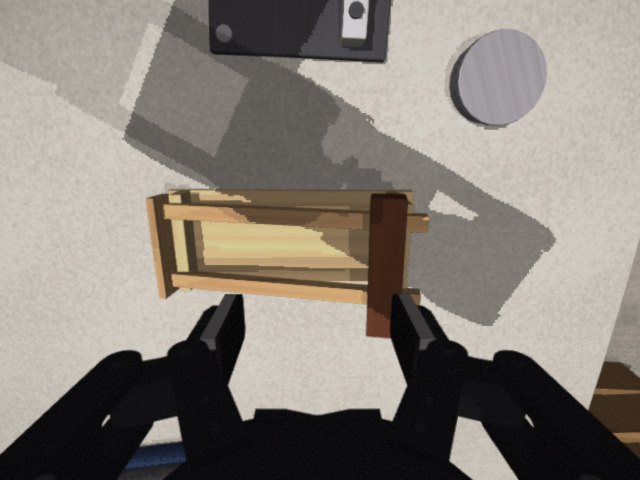

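View pics/top16.png

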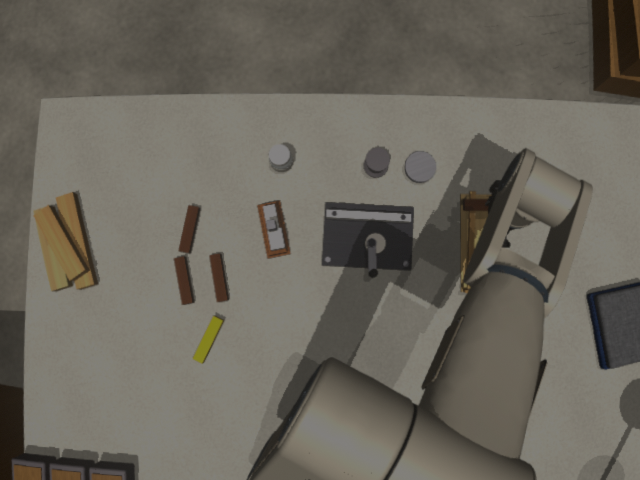

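```bash
python3 -m crank '[[0,0,0,-1,0,3,0.5],[0,0,0,-1,0,3.9,0.5],[0,0,0,-1,0,3.9,0.5],[0,0,0,-1,0,3.9,0.5],[0,0,0,-1,0,3.9,0.5],[0,0,0,-1,0,3.9,0.5],[0,0,0,-1,0,3.9,0.5],[0,0,0,-1,0,3.9,0.5],[0,0,0,-1,0,3.9,0.5],[0,0,0,-1,0,3.9,0.5]]' 60
python3 -m crank '[[0,7,0,-0.5,0,3.8,0.5],[0,7,0,-1,0,3.8,0.5],[0,7,0,-1.3,0,3.4,0.5],[0,7,0,-1.5,0.5,3,0.5],[0,7,0,-1.7,1,2.5,0.5],[0,7,0,-1.8,1,2,0.5],[0,7,0,-1,1,1,0.5],[0,7,0,0,1,0,0.5],[0,7,0,0,1,0,0.5],[0,7,0,0,1,0,0.5]]' 60
python3 -c "
from slat import *
s=st(); go((463,316,110),-1.379)
slats('top',None,cv2.imread('pics/top16.png'))"
```

```text
clock: 36.25
eef_pos: [483.3, 74.6, 219.3]
tcp_rot: [-1.574, 0.003, -0.01]
contact_force: [0.3, 0.6, 0.1]
opening: 0.752
clock: 37.08
eef_pos: [455.5, 297.3, 149.0]
tcp_rot: [-1.572, 0.001, -1.219]
contact_force: [0.4, -0.3, -0.2]
opening: 0.751
t 37.08 tcp [455.5 297.3 149. ] rpy [-1.5717e+00  1.3000e-03 -1.2187e+00] F [ 0.4 -0.3 -0.2] op 0.751
shift now-axes cm [-1.49  3.9   1.35] rot deg [ 0.06  9.18 -0.07] | shift after-rot axes [-1.69  3.9   1.09]
[183. 280.] ctr [450.2 404.5  24. ] len/wid [ 27. 117.] head 12.4
[218. 277.] ctr [459.  314.7  24. ] len/wid [ 27. 118.] head 11.2
[188. 228.] ctr [580.3 395.1  24. ] len/wid [ 27. 117.] head -10.5
[273. 229.] ctr [581.7 179.3  24. ] len/wid [ 58. 137.] head 12.5
[476. 204.] ctr [ 650.5 -327.5   24. ] len/wid [28. 59.] head -88.9
```

```bash
python3 -m crank '[[0,5,0,0,0,0,0.5],[0,4.2,0,0,0,0,0.5],[0,0,0,-1,1.3,0.6,0.5],[0,0,0,-0.7,1.5,0.5,0.5],[0,0,0,0,1.2,0,0.5],[0,0,0,0,0.3,0,0.5],[0,0,0,0,0,0,0.5],[0,0,0,0,0,0,0.5],[0,0,0,0,0,0,0.5],[0,0,0,0,0,0,0.5]]' 60
python3 -c "
from slat import *
s=st(); go((463,316,45),-1.379); np.save('s17.npy',np.r_[s['eef_pos'],s['tcp_rot']]); w=cams.grab_frame('wrist'); cv2.imwrite('pics/w17.png',w)"
```

```text
clock: 37.92
eef_pos: [463.5, 314.2, 97.7]
tcp_rot: [-1.58, -0.001, -1.4]
contact_force: [-0.9, 0.7, -0.6]
opening: 0.747
t 37.92 tcp [463.5 314.2  97.7] rpy [-1.5798e+00 -1.5000e-03 -1.4000e+00] F [-0.9  0.7 -0.6] op 0.747
shift now-axes cm [-0.19  5.27  0.03] rot deg [ 0.52 -1.2   0.08] | shift after-rot axes [-0.18  5.27 -0.01]
```

View pics/w17.png

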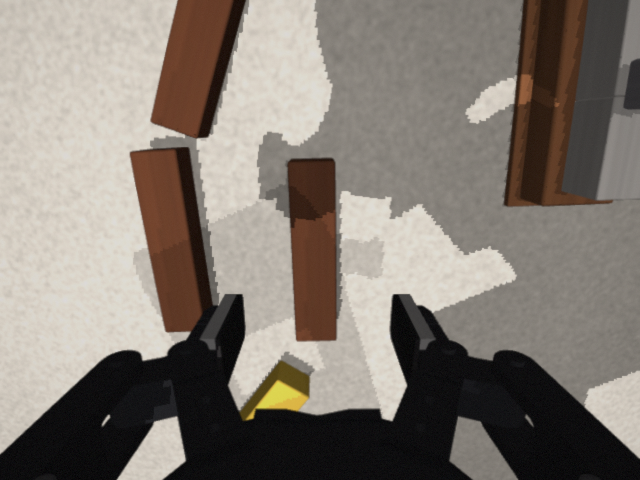

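```bash
python3 - <<'E'
from g import *
s=setup('s17.npy'); p=onz('wrist',[(288,160),(335,159),(337,340),(297,341)],24,s); c=p.mean(0); v=(p[0]+p[1]-p[2]-p[3]); h=np.arctan2(v[1],v[0]); print(c,np.degrees(h),np.linalg.norm(v)/2, np.linalg.norm(p[0]-p[1]))
go((c[0],c[1],14),h-np.pi/2)
E
```

```text
[463.25828273 316.12299017  24.        ] 11.27425779925439 119.964844965999 26.907072803558357
shift now-axes cm [-0.2   8.39  0.07] rot deg [ 0.5  -1.49  0.07] | shift after-rot axes [-0.18  8.39  0.  ]
```

```bash
python3 -m crank '[[0.5,-1.5,0,-0.2,1,0,0.5],[0,0,0,0,1.5,0,0.5],[0,0,0,0,1.5,0,0.5],[0,0,0,0,1.2,0,0.5],[0,0,0,0,0.5,0,0.5],[0,0,0,0,0,0,0.5],[0,0,0,0,0,0,0.5],[0,0,0,0,0,0,0.5],[0,0,0,0,0,0,0.5],[0,0,0,0,0,0,0.5]]' 60
python3 -c "
from slat import *
s=st(); go((463.3,316.1,13),-1.374)"
```

```text
clock: 38.8
eef_pos: [467.0, 318.2, 44.7]
tcp_rot: [-1.561, 0.003, -1.373]
contact_force: [0.2, -0.1, 0.5]
opening: 0.748
t 38.8 tcp [467.  318.2  44.7] rpy [-1.561   0.0027 -1.3733] F [ 0.2 -0.1  0.5] op 0.748
shift now-axes cm [ 0.14  3.17 -0.43] rot deg [-0.56  0.04 -0.16] | shift after-rot axes [ 0.14  3.17 -0.4 ]
```

```bash
python3 -m crank '[[-0.5,0,0,0.1,0.7,-0.4,0.5],[0,0,0,0,1.1,0,0.5],[0,0,0,0,1,0,0.5],[0,0,0,0,0.3,0,0.5],[0,0,0,0,0,0,-1],[0,0,0,0,0,0,-1],[0,0,0,0,0,0,-1],[0,0,0,0,0,0,-1],[0,0,0,0,0,0,-1],[0,0,0,0,0,0,-1]]' 60
python3 -c "
from slat import *
s=st()"
python3 -m crank '[[0,0,0,0,-1,0,-1],[0,0,0,0,-2,0,-1],[0,0,0,0,-3,0,-1],[0,0,0,0,-3,0,-1],[0,-7,0,0,-3,0,-1],[0,-7,0,0,-3,0,-1],[0,-7,0,0,-2,0,-1],[0,-7,0,0,-2,0,-1],[0,-7,0,0,-1,0,-1],[0,-7,0,0,0,0,-1]]' 60
python3 -c "
from slat import *
s=st(); go((590,-340,230),0.009)"
```

```text
clock: 39.63
eef_pos: [463.5, 316.7, 11.4]
tcp_rot: [-1.57, 0.003, -1.373]
contact_force: [0.5, -0.1, -0.7]
opening: 0.316
t 39.63 tcp [463.5 316.7  11.4] rpy [-1.5696  0.003  -1.3731] F [ 0.5 -0.1 -0.7] op 0.316
clock: 40.47
eef_pos: [461.6, 314.8, 226.8]
tcp_rot: [-1.569, 0.002, -0.625]
contact_force: [0.7, -0.4, -1.2]
opening: 0.314
t 40.47 tcp [461.6 314.8 226.8] rpy [-1.5688  0.0017 -0.6247] F [ 0.7 -0.4 -1.2] op 0.314
shift now-axes cm [ 48.71  -0.49 -45.6 ] rot deg [ -0.14 -36.31  -0.06] | shift after-rot axes [ 12.25  -0.32 -65.59]
```

```bash
python3 -m crank '[[0,-7,0,2.66,0,-2.69,-1],[0,-7,0,2.34,0,-3,-1],[0,-7,0,1.96,0,-3.25,-1],[0,-7,0,1.55,0,-3.47,-1],[0,-7,0,1.1,0,-3.63,-1],[0,-1,0,0.6,0,-3.75,-1],[0,0,0,0.6,0,-3.75,-1],[0,0,0,0.6,0,-3.75,-1],[0,0,0,0.6,0,-3.75,-1],[0,0,0,0.6,0,-3.75,-1]]' 60
python3 -c "
from slat import *
s=st(); deckgo(30,130)"
```

```text
clock: 41.3
eef_pos: [516.1, -58.0, 235.3]
tcp_rot: [-1.562, -0.011, -0.005]
contact_force: [0.8, 0.5, -0.5]
opening: 0.321
t 41.3 tcp [516.1 -58.  235.3] rpy [-1.562  -0.0114 -0.005 ] F [ 0.8  0.5 -0.5] op 0.321
tcp in deck [-11.2 282.4 165.7] target [ 565.5 -340.   207.6] shift now cm [  5.05   2.58 -28.2 ] after-rot [  4.12   3.57 -28.24] rot [-0.43 -0.84 -9.66]
```

```bash
python3 -m crank '[[-0.4,-0.8,-5,0.6,0,-3.4,-1],[0,0,-4.7,0.6,0,-3.6,-1],[0,0,0,0.6,0.5,-3.6,-1],[0,0,0,0.6,0.5,-3.6,-1],[0,0,0,0.6,0.5,-3.6,-1],[0,0,0,0.6,0.5,-3.6,-1],[0,0,0,0.6,0.5,-3,-1],[0,0,0,0.3,0.5,-1.5,-1],[0,0,0,0,0,0,-1],[0,0,0,0,0,0,-1]]' 60
python3 -c "
from slat import *
s=st(); deckgo(30,30)"
```

```text
clock: 42.13
eef_pos: [565.5, -337.4, 220.1]
tcp_rot: [-1.577, -0.195, 0.003]
contact_force: [0.1, 1.0, -1.2]
opening: 0.316
t 42.13 tcp [ 565.5 -337.4  220.1] rpy [-1.5766 -0.1951  0.0028] F [ 0.1  1.  -1.2] op 0.316
tcp in deck [ 32.3   2.5 142.3] target [ 583.4 -339.8  109.2] shift now cm [-0.4  11.23 -0.18] after-rot [-0.23 11.23 -0.25] rot [ 0.4  -0.35  0.86]
```

```bash
python3 -m crank '[[0.4,0.3,0.8,-0.2,1,-0.2,-1],[0,0,0,0,2,0,-1],[0,0,0,0,2.5,0,-1],[0,0,0,0,2.5,0,-1],[0,0,0,0,2,0,-1],[0,0,0,0,1,0,-1],[0,0,0,0,0,0,-1],[0,0,0,0,0,0,-1],[0,0,0,0,0,0,-1],[0,0,0,0,0,0,-1]]' 60
python3 -c "
from slat import *
s=st(); deckgo(30,1,11.4)"
```

```text
clock: 42.97
eef_pos: [584.0, -326.7, 109.8]
tcp_rot: [-1.564, -0.176, 0.005]
contact_force: [-0.2, -0.3, -0.9]
opening: 0.315
t 42.97 tcp [ 584.  -326.7  109.8] rpy [-1.564  -0.1764  0.0053] F [-0.2 -0.3 -0.9] op 0.315
tcp in deck [30.8 13.1 31.6] target [ 588.8 -339.8   79.6] shift now cm [-0.06  3.05 -1.33] after-rot [-0.08  3.06 -1.31] rot [-0.35 -0.21 -0.2 ]
```

```bash
python3 -m crank '[[-0.3,0,-0.2,0,0.5,-1.3,-1],[0,0,0,0,1,0,-1],[0,0,0,0,1,0,-1],[0,0,0,0,0.4,0,-1],[0,0,0,0,0,0,-1],[0,0,0,0,0,0,-1],[0,0,0,0,0,0,-1],[0,0,0,0,0,0,-1],[0,0,0,0,0,0,-1],[0,0,0,0,0,0,-1]]' 60
python3 -c "
from slat import *
s=st(); deckgo(30,0,11.4)"
```

```text
clock: 43.8
eef_pos: [591.0, -342.0, 82.2]
tcp_rot: [-1.572, -0.185, 0.005]
contact_force: [0.7, 0.4, -1.3]
opening: 0.313
t 43.8 tcp [ 591.  -342.    82.2] rpy [-1.5724 -0.1846  0.0047] F [ 0.7  0.4 -1.3] op 0.313
tcp in deck [32.7 -2.3  3.2] target [ 589.  -339.8   78.6] shift now cm [-0.27  0.32  0.23] after-rot [-0.27  0.32  0.23] rot [ 0.14 -0.24  0.26]
```

```bash
python3 -m crank '[[0,0,0.3,-0.2,0.2,0.1,-1],[0,0,0,0,0.2,0,-1],[0,0,0,0,0.1,0,-1],[0,0,0,0,0,0,-1],[0,0,0,0,0,0,0.05],[0,0,0,0,0,0,0.05],[0,0,0,0,0,0,0.05],[0,0,0,0,0,0,0.05],[0,0,0,0,0,0,0.05],[0,0,0,0,0,0,0.05]]' 60
python3 -m crank '[[0,0,0,0,-1,0,0.05],[0,0,0,0,-2,0,0.05],[0,0,0,0,-3,0,0.3],[0,0,0,0,-3,0,0.5],[0,0,5,0,-3,0,0.5],[0,0,5,-1,-2,1,0.5],[0,0,0,-1,0,1,0.5],[0,0,0,-1,0,1,0.5],[0,0,0,0,0,0,0.5],[0,0,0,0,0,0,0.5]]' 60
python3 -c "
from slat import *
s=st()
np.save('s18.npy',np.r_[s['eef_pos'],s['tcp_rot']]); w=cams.grab_frame('wrist'); cv2.imwrite('pics/w18.png',w);t=cams.grab_frame('top');cv2.imwrite('pics/top18.png',t)
slats('top',None,t)"
```

```text
clock: 44.63
eef_pos: [590.5, -341.3, 79.1]
tcp_rot: [-1.574, -0.181, 0.005]
contact_force: [0.3, -0.4, 0.2]
opening: 0.523
clock: 45.47
eef_pos: [531.9, -309.8, 226.9]
tcp_rot: [-1.575, 0.003, 0.002]
contact_force: [-0.3, 0.1, 0.6]
opening: 0.751
t 45.47 tcp [ 531.9 -309.8  226.9] rpy [-1.5748  0.0026  0.0017] F [-0.3  0.1  0.6] op 0.751
[183. 280.] ctr [450.2 404.6  24. ] len/wid [ 26. 117.] head 12.4
[476. 227.] ctr [ 593.4 -329.3   24. ] len/wid [25. 64.] head -89.1
[188. 229.] ctr [580.2 395.3  24. ] len/wid [ 27. 118.] head -10.2
[273. 229.] ctr [581.7 179.3  24. ] len/wid [ 58. 137.] head 12.5
[486. 204.] ctr [ 651.  -353.5   24. ] len/wid [ 28. 116.] head -88.9
```

View pics/w18.png

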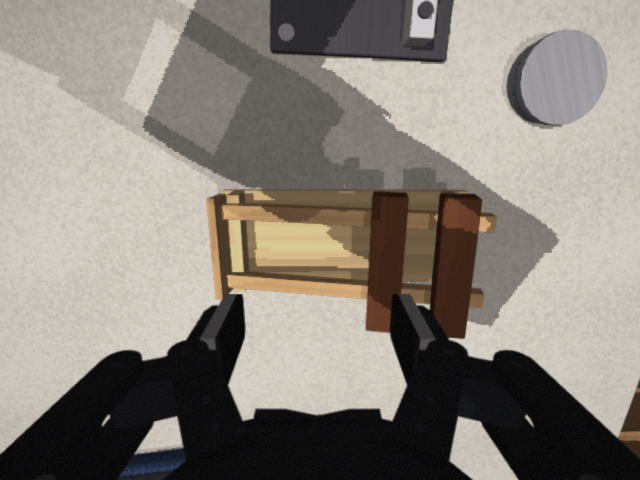

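```bash
python3 -m crank '[[0,0,0,0.3,0,3,0.5],[0,0,0,0.3,0,3.9,0.5],[0,0,0,0.3,0,3.9,0.5],[0,0,0,0.3,0,3.9,0.5],[0,0,0,0.3,0,3.9,0.5],[0,0,0,0.3,0,3.9,0.5],[0,0,0,0.3,0,3.9,0.5],[0,0,0,0.3,0,3.9,0.5],[0,0,0,0.3,0,3.9,0.5],[0,0,0,0.3,0,3.9,0.5]]' 60
python3 -m crank '[[0,7,0,0.25,0,3.8,0.5],[0,7,0,-0.2,0,3.8,0.5],[0,7,0,-0.7,0,3.75,0.5],[0,7,0,-1.1,0.3,3.6,0.5],[0,7,0,-1.6,0.5,3.5,0.5],[0,7,0,-2,0.8,3.2,0.5],[0,7,0,-1.6,1,2,0.5],[0,7,0,0,1,0,0.5],[0,7,0,0,1,0,0.5],[0,7,0,0,1,0,0.5]]' 60
python3 -c "
from slat import *
s=st(); go((585,397,110),-1.752)"
```

```text
clock: 46.4
eef_pos: [563.2, 75.6, 217.0]
tcp_rot: [-1.575, 0.008, -0.014]
contact_force: [0.6, 0.4, 0.2]
opening: 0.753
clock: 47.23
eef_pos: [583.3, 347.8, 150.7]
tcp_rot: [-1.581, 0.002, -1.255]
contact_force: [0.7, 0.8, 0.3]
opening: 0.75
t 47.23 tcp [583.3 347.8 150.7] rpy [-1.5807  0.0025 -1.2545] F [0.7 0.8 0.3] op 0.75
shift now-axes cm [-4.61  4.06  1.73] rot deg [ 0.59 28.5   0.  ] | shift after-rot axes [-4.87  4.07 -0.72]
```

```bash
python3 -m crank '[[0.5,7,0,0,0,0,0.5],[0,7,0,0,0,0,0.5],[0,7,0,-1,0.5,0,0.5],[0,7,0,-1.2,1,-0.1,0.5],[0,0,0,-1.5,1,-0.3,0.5],[0,0,0,-1,1,-0.3,0.5],[0,0,0,0,1,0,0.5],[0,0,0,0,0.2,0,0.5],[0,0,0,0,0,0,0.5],[0,0,0,0,0,0,0.5]]' 60
python3 -c "
from slat import *
s=st(); go((585,397,45),-1.752); np.save('s19.npy',np.r_[s['eef_pos'],s['tcp_rot']]); w=cams.grab_frame('wrist'); cv2.imwrite('pics/w19.png',w)"
```

```text
clock: 48.07
eef_pos: [579.2, 392.8, 87.6]
tcp_rot: [-1.584, -0.009, -1.763]
contact_force: [0.1, -0.3, 0.7]
opening: 0.754
t 48.07 tcp [579.2 392.8  87.6] rpy [-1.584  -0.0089 -1.7627] F [ 0.1 -0.3  0.7] op 0.754
shift now-axes cm [-0.56  4.25  0.55] rot deg [ 0.76 -0.61  0.5 ] | shift after-rot axes [-0.52  4.26  0.5 ]
```

View pics/w19.png

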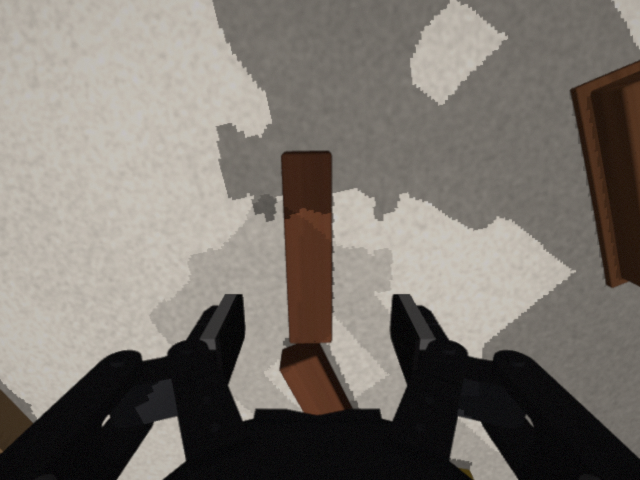

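```bash
python3 - <<'E'
from g import *
s=setup('s19.npy'); p=onz('wrist',[(281,154),(332,154),(331,342),(290,342)],24,s); c=p.mean(0); v=(p[0]+p[1]-p[2]-p[3]); h=np.arctan2(v[1],v[0]); print(c,np.degrees(h),np.linalg.norm(v)/2, np.linalg.norm(p[0]-p[1]))
go((c[0],c[1],13),h-np.pi/2)
E
```

```text
[584.38606238 396.83079419  24.        ] -10.290114480438376 118.21423876136966 27.577510079014456
shift now-axes cm [-0.57  7.47  0.53] rot deg [ 0.75 -0.71  0.5 ] | shift after-rot axes [-0.5   7.48  0.44]
```

```bash
python3 -m crank '[[0.75,-0.7,0.5,-0.5,0.7,0.4,0.5],[0,0,0,0,1.3,0,0.5],[0,0,0,0,1.3,0,0.5],[0,0,0,0,1,0,0.5],[0,0,0,0,0.3,0,0.5],[0,0,0,0,0,0,0.5],[0,0,0,0,0,0,0.5],[0,0,0,0,0,0,0.5],[0,0,0,0,0,0,0.5],[0,0,0,0,0,0,0.5]]' 60
python3 -c "
from slat import *
s=st(); go((584.4,396.8,13),-1.7504)"
```

```text
clock: 48.95
eef_pos: [585.3, 394.8, 40.4]
tcp_rot: [-1.57, 0.001, -1.753]
contact_force: [0.2, -0.1, 1.3]
opening: 0.752
t 48.95 tcp [585.3 394.8  40.4] rpy [-1.5698e+00  9.0000e-04 -1.7527e+00] F [ 0.2 -0.1  1.3] op 0.752
shift now-axes cm [-0.17  2.74 -0.13] rot deg [-0.06 -0.13 -0.05] | shift after-rot axes [-0.18  2.74 -0.13]
```

```bash
python3 -m crank '[[0,0,0,-0.2,0.5,-0.1,0.5],[0,0,0,0,1,0,0.5],[0,0,0,0,0.9,0,0.5],[0,0,0,0,0.3,0,0.5],[0,0,0,0,0,0,-1],[0,0,0,0,0,0,-1],[0,0,0,0,0,0,-1],[0,0,0,0,0,0,-1],[0,0,0,0,0,0,-1],[0,0,0,0,0,0,-1]]' 60
python3 -c "
from slat import *
s=st()"
python3 -m crank '[[0,0,0,0,-1,0,-1],[0,0,0,0,-2,0,-1],[0,0,0,0,-3,0,-1],[0,-7,0,0,-3,0,-1],[0,-7,0,0,-3,0,-1],[0,-7,0,0,-3,0,-1],[0,-7,0,0,-2,0,-1],[0,-7,0,0,-2,0,-1],[0,-7,0,0,-1,0,-1],[0,-7,0,0,0,0,-1]]' 60
python3 -c "
from slat import *
s=st(); go((520,-340,215),0.009)"
```

```text
clock: 49.78
eef_pos: [585.1, 397.7, 11.4]
tcp_rot: [-1.569, 0.002, -1.752]
contact_force: [-0.2, -0.2, -1.0]
opening: 0.322
t 49.78 tcp [585.1 397.7  11.4] rpy [-1.5687  0.0018 -1.7524] F [-0.2 -0.2 -1. ] op 0.322
clock: 50.62
eef_pos: [583.2, 396.3, 226.7]
tcp_rot: [-1.569, -0.0, -0.879]
contact_force: [0.5, -0.0, -0.7]
opening: 0.317
t 50.62 tcp [583.2 396.3 226.7] rpy [-1.5694e+00 -3.0000e-04 -8.7910e-01] F [ 0.5 -0.  -0.7] op 0.317
shift now-axes cm [ 52.67   1.11 -51.84] rot deg [-7.000e-02 -5.088e+01  5.000e-02] | shift after-rot axes [ -6.99   1.17 -73.57]
```

```bash
python3 -m crank '[[0,-7,0,2.66,0,-2.71,-1],[0,-7,0,2.31,0,-3.01,-1],[0,-7,0,1.92,0,-3.28,-1],[0,-7,0,1.51,0,-3.49,-1],[0,-7,0,1.07,0,-3.64,-1],[0,-7,0,0.62,0,-3.75,-1],[0,-7,0,0.16,0,-3.79,-1],[0,-1,0,-0.3,0,-3.78,-1],[0,0,0,-0.35,0,-3.78,-1],[0,0,0,-0.35,0,-3.78,-1]]' 60
python3 -c "
from slat import *
s=st(); deckgo(-25,130)"
```

```text
clock: 51.45
eef_pos: [545.5, 13.8, 235.5]
tcp_rot: [-1.563, -0.015, 0.018]
contact_force: [0.6, 0.3, -1.4]
opening: 0.314
t 51.45 tcp [545.5  13.8 235.5] rpy [-1.5629 -0.0152  0.0177] F [ 0.6  0.3 -1.4] op 0.314
tcp in deck [ 18.4 354.  160.5] target [ 511.4 -340.5  197.7] shift now cm [ -4.09   3.44 -35.39] after-rot [ -4.34   3.05 -35.4 ] rot [-0.5   0.46 -9.44]
```

```bash
python3 -m crank '[[-0.4,0.4,-5,-0.5,0,-3.7,-1],[0,0,-4.5,-0.5,0,-3.8,-1],[0,0,0,-0.5,0.5,-3.9,-1],[0,0,0,-0.5,0.5,-3.9,-1],[0,0,0,-0.5,0.5,-3.9,-1],[0,0,0,-0.5,0.5,-3.9,-1],[0,0,0,-0.5,0.5,-3.8,-1],[0,0,0,-0.5,0.5,-3.5,-1],[0,0,0,-0.3,0.3,-2.3,-1],[0,0,0,0,0,0,-1]]' 60
python3 -c "
from slat import *
s=st(); deckgo(-25,30)"
```

```text
clock: 52.28
eef_pos: [507.4, -336.3, 206.1]
tcp_rot: [-1.58, -0.202, 0.008]
contact_force: [-0.9, 0.3, -0.6]
opening: 0.318
t 52.28 tcp [ 507.4 -336.3  206.1] rpy [-1.5797 -0.2023  0.0077] F [-0.9  0.3 -0.6] op 0.318
tcp in deck [-27.4   4.2 138.9] target [ 529.3 -340.3   99.3] shift now cm [ 0.   10.9  -0.32] after-rot [ 0.24 10.89 -0.42] rot [ 0.52 -0.08  1.28]
```

```bash
python3 -m crank '[[0.5,0,1.2,0.2,1,-0.5,-1],[0,0,0,0,2,-0.4,-1],[0,0,0,0,2.5,0,-1],[0,0,0,0,2.5,0,-1],[0,0,0,0,2,0,-1],[0,0,0,0,0.7,0,-1],[0,0,0,0,0,0,-1],[0,0,0,0,0,0,-1],[0,0,0,0,0,0,-1],[0,0,0,0,0,0,-1]]' 60
python3 -c "
from slat import *
s=st(); deckgo(-25,1,11.4)"
```

```text
clock: 53.12
eef_pos: [531.2, -346.4, 107.4]
tcp_rot: [-1.575, -0.188, 0.005]
contact_force: [0.0, 0.0, -0.6]
opening: 0.317
t 53.12 tcp [ 531.2 -346.4  107.4] rpy [-1.5749 -0.1879  0.0053] F [ 0.   0.  -0.6] op 0.317
tcp in deck [-21.7  -6.1  38.7] target [ 534.7 -340.2   69.7] shift now cm [-0.36  3.77  0.63] after-rot [-0.33  3.77  0.61] rot [ 0.28 -0.21  0.45]
```

```bash
python3 -m crank '[[0.3,-0.2,0.4,-0.3,0.8,0.5,-1],[0,0,0,0,1.2,0,-1],[0,0,0,0,1.1,0,-1],[0,0,0,0,0.5,0,-1],[0,0,0,0,0,0,-1],[0,0,0,0,0,0,-1],[0,0,0,0,0,0,-1],[0,0,0,0,0,0,-1],[0,0,0,0,0,0,-1],[0,0,0,0,0,0,-1]]' 60
python3 -c "
from slat import *
s=st(); deckgo(-25,0,11.4)"
```

```text
clock: 53.95
eef_pos: [536.2, -341.8, 70.4]
tcp_rot: [-1.572, -0.183, 0.009]
contact_force: [-0.5, 1.0, -1.5]
opening: 0.318
t 53.95 tcp [ 536.2 -341.8   70.4] rpy [-1.5722 -0.1833  0.0093] F [-0.5  1.  -1.5] op 0.318
tcp in deck [-23.4  -1.6   1.4] target [ 534.9 -340.2   68.7] shift now cm [-0.16  0.14  0.16] after-rot [-0.16  0.14  0.16] rot [0.08 0.02 0.19]
```

```bash
python3 -m crank '[[0,0,0.2,-0.1,0.15,0.1,-1],[0,0,0,0,0.1,0,-1],[0,0,0,0,0.1,0,-1],[0,0,0,0,0,0,-1],[0,0,0,0,0,0,0.05],[0,0,0,0,0,0,0.05],[0,0,0,0,0,0,0.05],[0,0,0,0,0,0,0.05],[0,0,0,0,0,0,0.05],[0,0,0,0,0,0,0.05]]' 60
python3 -m crank '[[0,0,0,0,-1,0,0.05],[0,0,0,0,-2,0,0.05],[0,0,0,0,-3,0,0.3],[0,0,0,0,-3,0,0.5],[0,0,5,0,-3,0,0.5],[0,0,5,-0.5,-2,1,0.5],[0,0,0,-0.3,-1,1,0.5],[0,0,0,0,0,1,0.5],[0,0,0,0,0,0,0.5],[0,0,0,0,0,0,0.5]]' 60
python3 -c "
from slat import *
s=st()
np.save('s20.npy',np.r_[s['eef_pos'],s['tcp_rot']]); w=cams.grab_frame('wrist'); cv2.imwrite('pics/w20.png',w);t=cams.grab_frame('top');cv2.imwrite('pics/top20.png',t)
slats('top',None,t); go((455,406,110),-1.354)"
```

```text
clock: 54.78
eef_pos: [536.3, -341.4, 69.7]
tcp_rot: [-1.574, -0.182, 0.01]
contact_force: [0.4, 0.7, 0.3]
opening: 0.529
clock: 55.62
eef_pos: [500.3, -310.0, 227.8]
tcp_rot: [-1.575, 0.002, 0.005]
contact_force: [-0.1, -0.5, -0.0]
opening: 0.749
t 55.62 tcp [ 500.3 -310.   227.8] rpy [-1.5752  0.0021  0.0052] F [-0.1 -0.5 -0. ] op 0.749
[183. 280.] ctr [450.2 404.6  24. ] len/wid [ 26. 117.] head 12.2
[476. 250.] ctr [ 536.8 -327.4   24. ] len/wid [28. 66.] head -89.2
[480. 228.] ctr [ 592.3 -338.3   24. ] len/wid [28. 87.] head -89.1
[273. 229.] ctr [581.7 179.3  24. ] len/wid [ 58. 137.] head 12.5
[488. 204.] ctr [ 651.1 -360.    24. ] len/wid [ 28. 124.] head -88.9
shift now-axes cm [-4.11 11.46 71.67] rot deg [ 3.000e-01  7.784e+01 -4.000e-02] | shift after-rot axes [-70.9   11.69  11.03]
```

View pics/w20.png

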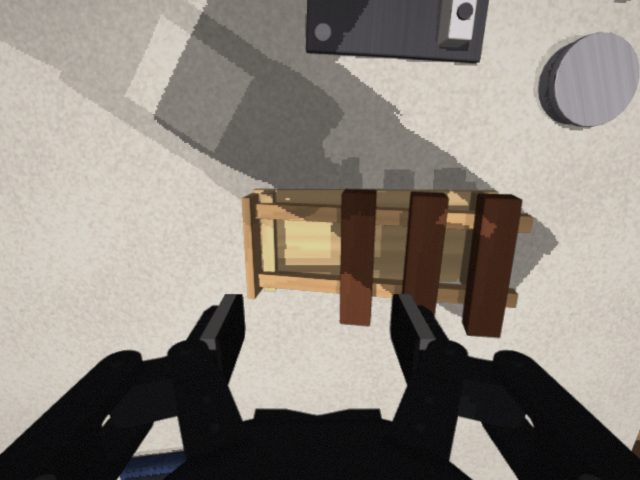

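```bash
python3 -m crank '[[0,0,0,-0.2,0,3,0.5],[0,0,0,-0.24,0,3.9,0.5],[0,0,0,-0.24,0,3.9,0.5],[0,0,0,-0.24,0,3.9,0.5],[0,0,0,-0.24,0,3.9,0.5],[0,0,0,-0.24,0,3.9,0.5],[0,0,0,-0.24,0,3.9,0.5],[0,0,0,-0.24,0,3.9,0.5],[0,0,0,-0.24,0,3.9,0.5],[0,0,0,-0.24,0,3.9,0.5]]' 60
python3 -m crank '[[0,7,0,-0.24,0,3.8,0.5],[0,7,0,-0.7,0,3.74,0.5],[0,7,0,-1.15,0,3.63,0.5],[0,7,0,-1.6,0.3,3.46,0.5],[0,7,0,-2,0.5,3.24,0.5],[0,7,0,-2.4,0.8,3,0.5],[0,7,0,-1.8,1,1.8,0.5],[0,7,0,0,1,0,0.5],[0,7,0,0,1,0,0.5],[0,7,0,0,0.8,0,0.5]]' 60
python3 -c "
from slat import *
s=st(); go((455,406,100),-1.355)"
```

```text
clock: 56.55
eef_pos: [470.1, 75.3, 214.9]
tcp_rot: [-1.573, 0.015, -0.012]
contact_force: [1.1, -0.7, -0.5]
opening: 0.751
clock: 57.38
eef_pos: [447.5, 327.6, 150.8]
tcp_rot: [-1.593, 0.005, -1.206]
contact_force: [-0.1, 0.3, 0.8]
opening: 0.749
t 57.38 tcp [447.5 327.6 150.8] rpy [-1.5928  0.0052 -1.2057] F [-0.1  0.3  0.8] op 0.749
shift now-axes cm [-7.03  5.04  3.61] rot deg [ 1.28  8.56 -0.21] | shift after-rot axes [-7.5   5.08  2.41]
```

```bash
python3 -m crank '[[1.2,5,0,0,0,0,0.5],[0,3.5,0,-1,0.5,0.5,0.5],[0,0,0,-1.5,1,0.5,0.5],[0,0,0,-1.7,1,0.5,0.5],[0,0,0,-1.7,1,0.5,0.5],[0,0,0,-1.2,1,0.3,0.5],[0,0,0,0,0.5,0,0.5],[0,0,0,0,0,0,0.5],[0,0,0,0,0,0,0.5],[0,0,0,0,0,0,0.5]]' 60
python3 -c "
from slat import *
s=st(); go((455,406,45),-1.355); np.save('s21.npy',np.r_[s['eef_pos'],s['tcp_rot']]); w=cams.grab_frame('wrist'); cv2.imwrite('pics/w21.png',w)"
```

```text
clock: 58.22
eef_pos: [451.4, 396.2, 84.6]
tcp_rot: [-1.59, -0.005, -1.376]
contact_force: [-0.1, 0.3, -0.7]
opening: 0.753
t 58.22 tcp [451.4 396.2  84.6] rpy [-1.5902 -0.005  -1.3755] F [-0.1  0.3 -0.7] op 0.753
shift now-axes cm [-0.91  3.95  0.62] rot deg [ 1.12 -1.18  0.27] | shift after-rot axes [-0.88  3.96  0.56]
```

View pics/w21.png

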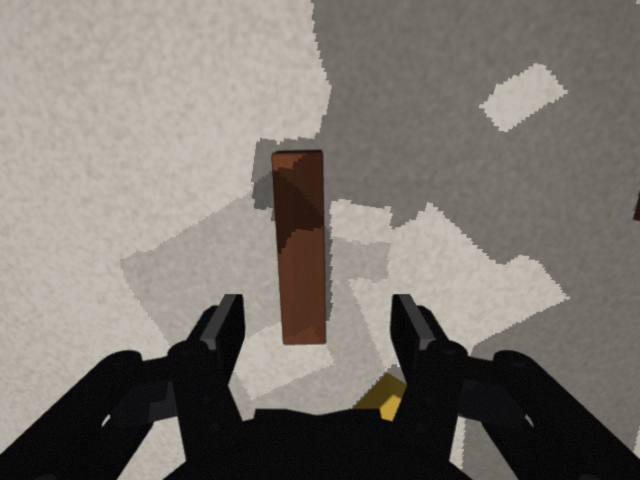

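```bash
python3 - <<'E'
from g import *
s=setup('s21.npy'); p=onz('wrist',[(272,154),(323,152),(326,344),(283,344)],24,s); c=p.mean(0); v=(p[0]+p[1]-p[2]-p[3]); h=np.arctan2(v[1],v[0]); print(c,np.degrees(h),np.linalg.norm(v)/2, np.linalg.norm(p[0]-p[1]))
go((c[0],c[1],13),h-np.pi/2)
y=onz('wrist',[(388,366),(405,375)],0,s); print('yellow',y); T=T_tool(s); print((y-[c[0],c[1],0])@T[:3,:3])
E
```

```text
[454.18218814 406.15980998  24.        ] 12.325161554403751 118.6943100836875 27.115795587625502
shift now-axes cm [-0.97  7.17  0.6 ] rot deg [ 1.1  -1.15  0.27] | shift after-rot axes [-0.92  7.18  0.48]
yellow [[ 3.72296435e+02  3.26973795e+02 -2.84217094e-14]
 [ 3.66711894e+02  3.12232488e+02  0.00000000e+00]]
[[  61.79120286    2.16686938  -95.67054724]
 [  75.16854885    2.39560439 -104.00646358]]
```

Yellow bar is 95 mm clear of the fingers. Descend and grip.

```bash
python3 -m crank '[[1.1,-1.1,0.3,-0.9,0.6,0.5,0.5],[0,0,0,0,1.2,0,0.5],[0,0,0,0,1.2,0,0.5],[0,0,0,0,1,0,0.5],[0,0,0,0,0.3,0,0.5],[0,0,0,0,0,0,0.5],[0,0,0,0,0,0,0.5],[0,0,0,0,0,0,0.5],[0,0,0,0,0,0,0.5],[0,0,0,0,0,0,0.5]]' 60
python3 -c "
from slat import *
s=st(); go((454.2,406.2,13),-1.3557)"
```

```text
clock: 59.1
eef_pos: [455.4, 402.6, 40.1]
tcp_rot: [-1.571, 0.0, -1.361]
contact_force: [0.1, -0.1, 0.2]
opening: 0.748
t 59.1 tcp [455.4 402.6  40.1] rpy [-1.5709e+00  3.0000e-04 -1.3606e+00] F [ 0.1 -0.1  0.2] op 0.748
shift now-axes cm [-0.38  2.71 -0.05] rot deg [ 0.   -0.28 -0.02] | shift after-rot axes [-0.38  2.71 -0.04]
```

```bash
python3 -m crank '[[0,-0.3,0,-0.35,0.5,0,0.5],[0,0,0,0,1,0,0.5],[0,0,0,0,0.9,0,0.5],[0,0,0,0,0.3,0,0.5],[0,0,0,0,0,0,-1],[0,0,0,0,0,0,-1],[0,0,0,0,0,0,-1],[0,0,0,0,0,0,-1],[0,0,0,0,0,0,-1],[0,0,0,0,0,0,-1]]' 60
python3 -c "
from slat import *
s=st()"
python3 -m crank '[[0,0,0,0,-1,0,-1],[0,0,0,0,-2,0,-1],[0,0,0,0,-3,0,-1],[0,-7,0,0,-3,0,-1],[0,-7,0,0,-3,0,-1],[0,-7,0,0,-3,0,-1],[0,-7,0,0,-2,0,-1],[0,-7,0,0,-2,0,-1],[0,-7,0,0,-1,0,-1],[0,-4,0,0,0,0,-1]]' 60
python3 -c "
from slat import *
s=st(); go((458,-340,200),0.009)"
```

```text
clock: 59.93
eef_pos: [455.4, 407.4, 11.6]
tcp_rot: [-1.569, 0.001, -1.354]
contact_force: [0.6, -0.4, -0.5]
opening: 0.314
t 59.93 tcp [455.4 407.4  11.6] rpy [-1.5688e+00  1.4000e-03 -1.3544e+00] F [ 0.6 -0.4 -0.5] op 0.314
clock: 60.77
eef_pos: [453.6, 405.4, 226.6]
tcp_rot: [-1.57, 0.0, -0.529]
contact_force: [0.2, -0.4, -1.6]
opening: 0.312
t 60.77 tcp [453.6 405.4 226.6] rpy [-1.57    0.     -0.5294] F [ 0.2 -0.4 -1.6] op 0.312
shift now-axes cm [ 38.03   2.61 -64.11] rot deg [-5.000e-02 -3.085e+01  1.000e-02] | shift after-rot axes [ -0.23   2.66 -74.54]
```

```bash
python3 -m crank '[[0,-7,0,1.92,0,-3.28,-1],[0,-7,0,1.5,0,-3.49,-1],[0,-7,0,1.07,0,-3.65,-1],[0,-7,0,0.61,0,-3.75,-1],[0,-2.5,0,0.15,0,-3.8,-1],[0,0,0,0,0,-3.8,-1],[0,0,0,0,0,-3.8,-1],[0,0,0,0,0,-3.8,-1],[0,0,0,0,0,-3.8,-1],[0,0,0,0,0,-3.8,-1]]' 60
python3 -c "
from slat import *
s=st(); deckgo(-80,130)"
```

```text
clock: 61.6
eef_pos: [455.6, 18.8, 234.3]
tcp_rot: [-1.562, -0.013, 0.026]
contact_force: [0.6, -0.0, 0.1]
opening: 0.318
t 61.6 tcp [455.6  18.8 234.3] rpy [-1.5622 -0.0132  0.0257] F [ 0.6 -0.   0.1] op 0.318
tcp in deck [-70.1 359.7 175.4] target [ 457.3 -340.9  187.9] shift now cm [ -0.82   4.32 -36.01] after-rot [ -0.99   4.54 -35.97] rot [-0.59  0.91 -9.56]
```

```bash
python3 -m crank '[[-0.5,0.9,-5,-0.1,0.5,-3.7,-1],[0,0,-4.6,-0.1,0.5,-3.8,-1],[0,0,0,-0.1,0.5,-3.9,-1],[0,0,0,-0.1,0.5,-3.9,-1],[0,0,0,-0.1,0.5,-3.9,-1],[0,0,0,-0.1,0.5,-3.9,-1],[0,0,0,-0.1,0.5,-3.9,-1],[0,0,0,0,0.5,-3.5,-1],[0,0,0,0,0.3,-2.3,-1],[0,0,0,0,0,0,-1]]' 60
python3 -c "
from slat import *
s=st(); deckgo(-80,30)"
```

```text
clock: 62.43
eef_pos: [454.7, -332.3, 199.4]
tcp_rot: [-1.58, -0.202, 0.006]
contact_force: [-0.4, 1.0, -0.2]
opening: 0.314
t 62.43 tcp [ 454.7 -332.3  199.4] rpy [-1.5803 -0.2018  0.0055] F [-0.4  1.  -0.2] op 0.314
tcp in deck [-80.4   8.7 141.8] target [ 475.2 -340.8   89.5] shift now cm [-0.21 11.19 -0.75] after-rot [ 0.04 11.18 -0.87] rot [ 0.58 -0.2   1.25]
```

```bash
python3 -m crank '[[0.5,0,1.2,0,1,-0.5,-1],[0,0,0,0,2,-0.4,-1],[0,0,0,0,2.5,0,-1],[0,0,0,0,2.5,0,-1],[0,0,0,0,2,0,-1],[0,0,0,0,0.7,0,-1],[0,0,0,0,0,0,-1],[0,0,0,0,0,0,-1],[0,0,0,0,0,0,-1],[0,0,0,0,0,0,-1]]' 60
python3 -c "
from slat import *
s=st(); deckgo(-80,1,11.4)
np.save('s22.npy',np.r_[s['eef_pos'],s['tcp_rot']]); w=cams.grab_frame('wrist'); cv2.imwrite('pics/w22.png',w)"
```

```text
clock: 63.27
eef_pos: [475.5, -341.8, 99.1]
tcp_rot: [-1.574, -0.185, 0.003]
contact_force: [-0.8, -0.0, -0.5]
opening: 0.317
t 63.27 tcp [ 475.5 -341.8   99.1] rpy [-1.5743 -0.1854  0.0032] F [-0.8 -0.  -0.5] op 0.317
tcp in deck [-78.   -1.1  40.5] target [ 480.6 -340.7   59.9] shift now cm [-0.22  3.95  0.12] after-rot [-0.2   3.95  0.11] rot [ 0.26 -0.33  0.31]
```

View pics/w22.png

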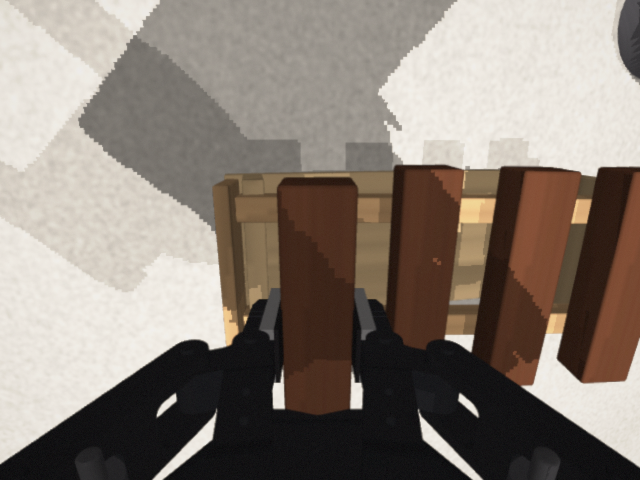

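```bash
python3 -m crank '[[0.2,-0.3,0.3,-0.2,0.8,0.1,-1],[0,0,0,0,1.2,0,-1],[0,0,0,0,1.1,0,-1],[0,0,0,0,0.6,0,-1],[0,0,0,0,0.1,0,-1],[0,0,0,0,0,0,-1],[0,0,0,0,0,0,-1],[0,0,0,0,0,0,-1],[0,0,0,0,0,0,-1],[0,0,0,0,0,0,-1]]' 60
python3 -c "
from slat import *
s=st(); deckgo(-80,0,11.6)"
```

```text
clock: 64.15
eef_pos: [481.7, -341.8, 59.3]
tcp_rot: [-1.574, -0.182, 0.009]
contact_force: [-0.2, -0.2, -0.7]
opening: 0.319
t 64.15 tcp [ 481.7 -341.8   59.3] rpy [-1.5736 -0.182   0.0089] F [-0.2 -0.2 -0.7] op 0.319
tcp in deck [-79.   -1.1   0. ] target [ 480.7 -340.7   59.1] shift now cm [-0.1   0.    0.11] after-rot [-0.1   0.    0.11] rot [ 0.16 -0.    0.12]
```

```bash
python3 -m crank '[[0,0,0,0,0.15,0,-1],[0,0,0,0,0.1,0,-1],[0,0,0,0,0,0,-1],[0,0,0,0,0,0,-1],[0,0,0,0,0,0,0.05],[0,0,0,0,0,0,0.05],[0,0,0,0,0,0,0.05],[0,0,0,0,0,0,0.05],[0,0,0,0,0,0,0.05],[0,0,0,0,0,0,0.05]]' 60
python3 -m crank '[[0,0,0,0,-1,0,0.05],[0,0,0,0,-2,0,0.05],[0,0,0,0,-3,0,0.3],[0,0,0,0,-3,0,0.5],[0,0,5,0,-4,0,0.5],[0,0,5,1,-4,2,0.5],[0,0,0,1,-4,3,0.5],[0,0,0,1,-4,4,0.5],[0,0,0,1,-1,4,0.5],[0,0,0,0,0,3,0.5]]' 60
python3 -m crank '[[0,0,0,0.8,0,2,0.5],[0,0,0,0.8,0,0,0.5],[0,0,0,0.8,0,0,0.5],[0,0,0,0,0,0,0.5],[0,0,0,0,0,0,0.5],[0,0,0,0,0,0,0.5],[0,0,0,0,0,0,0.5],[0,0,0,0,0,0,0.5],[0,0,0,0,0,0,0.5],[0,0,0,0,0,0,0.5]]' 60
python3 -c "
from slat import *
s=st()
np.save('s23.npy',np.r_[s['eef_pos'],s['tcp_rot']]); w=cams.grab_frame('wrist'); cv2.imwrite('pics/w23.png',w);t=cams.grab_frame('top');cv2.imwrite('pics/top23.png',t)
cv2.imwrite('pics/scene23.png',cams.grab_frame('scene'))
slats('top',None,t)"
```

```text
clock: 64.98
eef_pos: [482.6, -342.5, 60.1]
tcp_rot: [-1.575, -0.184, 0.01]
contact_force: [-0.3, -0.6, 0.5]
opening: 0.525
clock: 65.82
eef_pos: [485.4, -201.7, 309.4]
tcp_rot: [-1.578, -0.0, -0.004]
contact_force: [0.2, -0.1, -0.5]
opening: 0.754
clock: 66.65
eef_pos: [508.9, -180.1, 313.4]
tcp_rot: [-1.58, -0.002, -0.004]
contact_force: [0.3, -0.1, -0.2]
opening: 0.749
t 66.65 tcp [ 508.9 -180.1  313.4] rpy [-1.5798 -0.0025 -0.0045] F [ 0.3 -0.1 -0.2] op 0.749
[476. 272.] ctr [ 479.4 -328.3   24. ] len/wid [27. 69.] head -89.4
[273. 229.] ctr [581.6 179.3  24. ] len/wid [ 59. 137.] head 12.3
[494. 204.] ctr [ 651.4 -374.1   24. ] len/wid [28. 96.] head -88.8
```

View pics/w23.png

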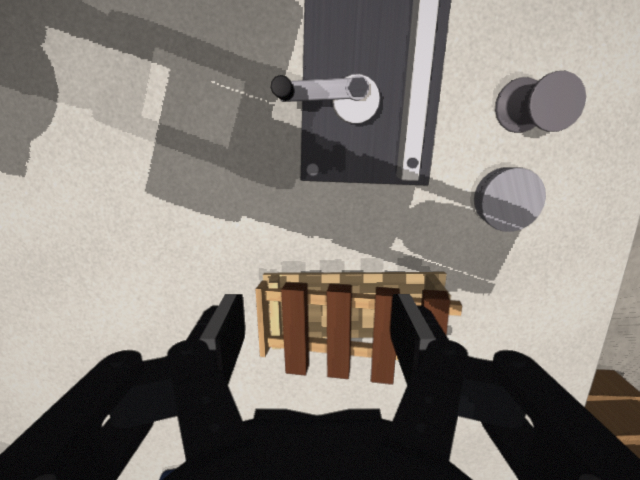

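View pics/scene23.png

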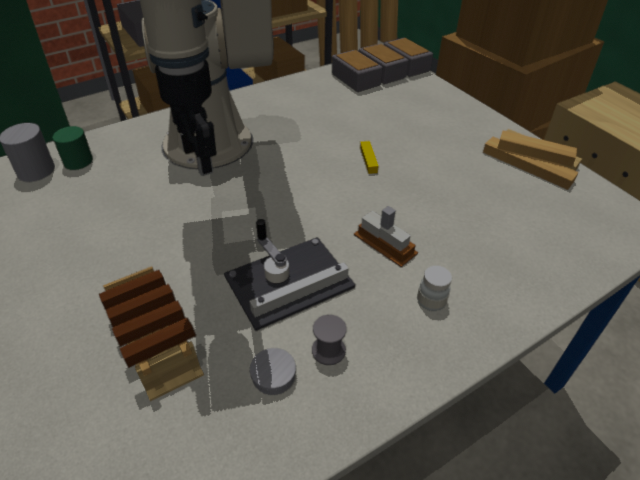

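```bash
python3 -m crank '[[0,0,0,-2,-2,-3.3,0.5],[0,0,0,-2,-2,-3.3,0.5],[0,0,0,-2,-1,-3.3,0.5],[0,0,0,-2,0,-3.3,0.5],[0,0,0,-2,0,-3.3,0.5],[0,0,0,-2,0,-3.3,0.5],[0,0,0,-2,0,-3.3,0.5],[0,0,0,-2,0,-3.3,0.5],[0,0,0,0,0,0,0.5],[0,0,0,0,0,0,0.5]]' 60
python3 - <<'E'
from gap import *
s=setup('s23.npy'); w=cv2.imread('pics/w23.png'); t=cams.grab_frame('top'); cv2.imwrite('pics/top24.png',t); st()
cv2.imwrite('pics/w23c.png',cv2.resize(w[0:190,270:460],None,fx=3.1,fy=3.1,interpolation=cv2.INTER_CUBIC))
fit('wrist',s,w,[(417,10),(405,140)],(356.3,99.5),22.5,np.arange(-50,130,6),3)
g=lambda L:np.array(L)/7+[315-.43,195-.43]
fit('top',None,t,g([(100,158),(640,185)]),g((424,337)),73/7,np.r_[np.arange(-95,60,6)],2.5)
cv2.imwrite('pics/t24c.png',t[130:330,160:540])
E
```

```text
clock: 67.63
eef_pos: [342.4, -452.1, 367.6]
tcp_rot: [-1.583, -0.004, 0.002]
contact_force: [-0.2, 0.4, -0.5]
opening: 0.749
t 67.68 tcp [ 342.5 -452.   367.5] rpy [-1.5833 -0.0039  0.0028] F [ 0.1 -1.2 -0.3] op 0.751
wrist fence yaw -2.325147812151755 n 25 std 0.24 roller [552.23 -72.58  24.74] axis-face 57.9 GAP(R=25) 32.9 GAP(fit R) 33.15 face x at y=-60: 610.7
top fence yaw -2.39366459009181 n 25 std 0.51 roller [548.25 -72.8   25.12] axis-face 57.98 GAP(R=25) 32.98 GAP(fit R) 32.85 face x at y=-60: 606.8
```

View pics/w23c.png

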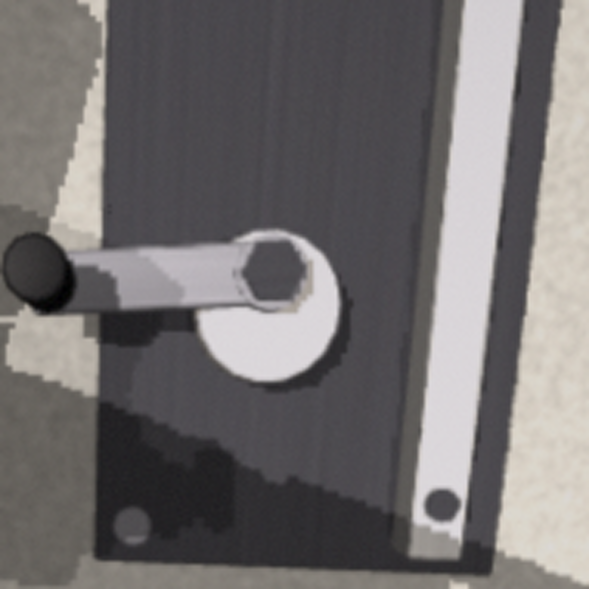

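View pics/t24c.png

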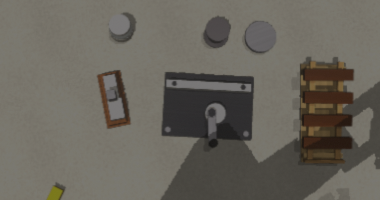

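```bash
python3 - <<'E'
from slat import *
t=cv2.imread('pics/top24.png'); D=R.from_euler('xyz',[0,-0.18,0.009]).as_matrix(); O=np.array([561.5,-340,62])
for c,q,A in rects(t,(0,90,20),(13,255,140),150,(440,180,540,300)):
    o,d=rays('top',[q[0]]); n=D[:,2]; P0=O+n*24; k=((P0-o)@n)/(d[0]@n); print(np.round(q[0],1),np.round(q[1],0),'deck',(D.T@(o+d[0]*k+[4.5,2,0]-O)).round(1))
print(order.sign_off())
E
```

```text
[486.5 272.5] [11. 49.] deck [-76.6   1.5  23.2]
[486.5 250. ] [12. 49.] deck [-22.2   3.1  23.2]
[487.5 227.5] [11. 49.] deck [31.9  2.1 23.2]
[488.  204.5] [11. 48.] deck [86.9  2.1 23.2]
the job is handed in; nothing more can be done
None
```

The job is done and handed in at about 68 s of the 210 s allowed. `sign_off` gives no verdict, so what follows rests on my own checks.

- **Gap:** I pinched the knob and led the lever round to about 0.22 rad. The last measurements read 32.9–33.1 mm from the wrist camera and 32.9–33.0 mm from the top camera. That is inside 30.3–33.7 mm, but nearer the upper limit than the 32 mm asked for. A rougher estimate from the arm's own position readings gave about 31.7–32 mm, so the methods disagree by about 1 mm. I did not touch the lever again after the gauge test.
- **Gauge test:** The nose slid through from the infeed end, flat side along the fence, to about 56 mm past the middle. I saw no noticeable sideways force. I stopped when the shoulder was about 2 mm short of the roller by calculation, so it came up to the roller without being pressed against it.
- **Gauge on its rest:** I set it back within about 1 mm of the arm position where I had gripped it. The pictures show it upright and lengthwise.
- **Slats:** All four lie across both rails, side by side, with middles at x ≈ −77, −22, +32 and +87 mm on the ramp and within about 3 mm of the midline. The top and scene pictures agree, and the yellow look-alike was left alone.
- **Bystanders:** In the pictures the spool, jar and tin show no movement, and the robot ended clear of everything.
- **Calibration:** The top camera's readings were about 4–5 mm low in x and about 2 mm low in y against the arm. I relied on the wrist camera for gripping and corrected for the offset in the slat check.

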